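# Load the spring magazine of a servo-module adjustment station

## Task

Swing the dust cover of the feeder fully aside and load every servo module lying on the desk into the spring magazine, flat and either way round, pressing each one down until both catches snap over it and hold the pile. Then swing the cover shut over the magazine and, only once it is shut, press the green start button fully and let it go. Treat the modules gently: never put more than 50 N on one, counting both fingers of a squeeze together; leave the mug, multimeter, mouse and screwdriver where they are.

Things in the scene. Friction and masses are not known exactly. Their poses are not given: they have to be found in the camera images.
- feeder: The feeder, fixed to the desk; origin on the desk under the magazine's axis, z up, y along the magazine (towards the cover's pivot), x across it, away from the robot. The magazine is a well between four steel corner angles, inside 144 (y) x 64 (x) mm: 2 mm play round a flat module with its length along y. The long sides are open for 100 mm, so fingers there pass down outside the pile.
- mag_mouth (a point): Point on the magazine's vertical axis, 118 mm above the desk, level with the flat underside of the two catches; axes as the feeder's. The corner angles are straight up to 34 mm above it, then flare out at 45 degrees up to 45 mm above it. A module held under the catches has its middle 11 mm below this point, earlier ones 22 mm apart below that.
- catch_l (a point): Tip of the sprung steel catch at the +y end of the magazine (blue housing), underside level with mag_mouth, 65 mm from the axis. It juts 5 mm over a module's end, flat below, bevelled from 3 to 23 mm above. A module let down rests on both bevels, middle about 24 mm above mag_mouth; pressed at its middle it pushes the catches aside, and they snap over it once its top is 1 to 2 mm below mag_mouth.
- catch_r (a point): Tip of the same catch at the -y end. Pressing a module down takes about 10 N for the first, up to about 20 N for the fourth; let go, the pile rises until the top module meets the catches' underside.
- lift (a joint): How far the magazine's spring platform (green plate 130 x 56 mm) has sunk, m: 0 = empty, its top 3 mm below mag_mouth. The spring pushes up with 4 N, and 1.3 N more per 10 mm. It sits at 0.019 with one module held under the catches, 0.041 with two, 0.063 with three, 0.085 with four; bottom stop at 0.096.
- cover (a joint): Angle of the dust cover, rad: 0 = shut over the magazine, 1.9 = fully aside. A flat blue plate 214 x 92 x 4 mm, underside 168 mm above the desk, swinging level about a vertical post at the magazine's +y end: seen from above it opens clockwise, its free end going towards the robot. It stays where it is left (friction about 1 N at the knob). Past about 1.3 it is clear of the magazine.
- cover_pivot (a point): Point on the vertical axis of the cover's pivot post, 170 mm above the desk, 122 mm from the magazine's axis along its y.
- cover_knob (a point): Middle (half-way up) of the cover's knob: a black upright cylinder 22 mm across and 34 mm tall on top of the cover, 120 mm from the pivot axis. This point is 17 mm above the cover's top face and 17 mm below the knob's top.
- start (a joint): Travel of the green start button, m: 0 = up, 0.006 = fully pressed (5 N). It springs back.
- start_top (a point): Centre of the top of the green start button (32 mm across, pressed straight down), on the grey control box 85 mm high on the robot's side of the magazine.
- module0_mid (a point): Middle (half-way up) of a servo module: a flat dark grey case 140 (x) x 60 (y) x 22 (z) mm with a pale label and a blue band on top, 0.13 to 0.19 kg, which a grip of 10 to 15 N a finger holds; x along its length, z up. It lies flat on the desk to begin with. May be absent.
- module1_mid (a point): Middle (half-way up) of a servo module: a flat dark grey case 140 (x) x 60 (y) x 22 (z) mm with a pale label and a blue band on top, 0.13 to 0.19 kg, which a grip of 10 to 15 N a finger holds; x along its length, z up. It lies flat on the desk to begin with. May be absent.
- module2_mid (a point): Middle (half-way up) of a servo module: a flat dark grey case 140 (x) x 60 (y) x 22 (z) mm with a pale label and a blue band on top, 0.13 to 0.19 kg, which a grip of 10 to 15 N a finger holds; x along its length, z up. It lies flat on the desk to begin with. May be absent.
- module3_mid (a point): Middle (half-way up) of a servo module: a flat dark grey case 140 (x) x 60 (y) x 22 (z) mm with a pale label and a blue band on top, 0.13 to 0.19 kg, which a grip of 10 to 15 N a finger holds; x along its length, z up. It lies flat on the desk to begin with. May be absent.
- module4_mid (a point): Middle (half-way up) of a servo module: a flat dark grey case 140 (x) x 60 (y) x 22 (z) mm with a pale label and a blue band on top, 0.13 to 0.19 kg, which a grip of 10 to 15 N a finger holds; x along its length, z up. It lies flat on the desk to begin with. May be absent.
- module0: The same servo module as module0_mid; this origin is the centre of its underside.
- module1: The same servo module as module1_mid; this origin is the centre of its underside.
- module2: The same servo module as module2_mid; this origin is the centre of its underside.
- module3: The same servo module as module3_mid; this origin is the centre of its underside.
- module4: The same servo module as module4_mid; this origin is the centre of its underside.
- mug: White mug, 80 mm across, 92 mm tall; origin at the centre of its foot. Leave alone.
- multimeter: Yellow multimeter lying flat, 165 x 80 x 36 mm; origin at the centre of its underside. Leave alone.
- mouse: Black computer mouse, 105 x 60 x 31 mm; origin at the centre of its underside. Leave alone.
- screwdriver: Screwdriver, 190 mm long, lying beside the modules; origin under its middle. Leave alone.

How it is judged:
By the outcome, as a careful person would: the job done as asked, in the order asked, and still so for the second after the job is handed in, with the robot touching nothing.
Of module0, module1, module2, module3, module4 only 3 to 4 are there at a start; the rules pass over those that are not, and their reading is None.
At some moment in a run one of module0, module1, module2, module3, module4 may be knocked a few centimetres aside while the robot is not near it.
Once in a run the grip may slacken for a moment while it holds something.
It also fails if it takes over 210 s, if anything falls off the work surface, if the arm or the gripper's body presses on something with over 40 N, if the wrist force passes 120 N, or if a joint passes its speed limit or range.

## Robot

A 6-joint arm with a two-finger parallel gripper is mounted at the origin on the work surface. World frame = base frame: x ahead of the robot, y to its left, z up, the work surface at z = 0. Lengths are in m, angles in rad, forces in N, time in s.
With the tool pointing down it reaches from about 0.35 to 0.8 m from the base axis. Payload 7.3 kg.
Tool frame: the origin (TCP) lies at the very end of the fingers, on their centre line; the grasp point (between the pads) lies 19 mm behind it; z points along the fingers, y is the direction in which the jaws open and shut (so a half turn about z gives the same grasp; the last joint's range is limited). The gripper opens to 85 mm and grips with 20 to 120 N. Pads are 22 mm wide; open, the fingers measure 114 mm over their backs; the gripper's body (76 mm by 85 mm) begins 54 mm behind the grasp point. The pads swing forward as they close: fully open they stand 13 mm farther back than shut.
Start: joints at [1.182, 0.342, 1.524, -0, 1.275, -0.146], TCP at [0.126, 0.51, 0.231] pointing down, gripper open.
Joint ranges: [-2.53, 2.53], [-0.77, 2.02], [0.04, 2.7], [-1, 4.14], [0.28, 2.66], [-3.11, 3.11]. Speed limits (rad/s): [2.57, 2.57, 3.14, 3.14, 3.14, 3.14].

## Interface

Orientations are given as a unit quaternion [x, y, z, w].
In Python, from rig import r gives the robot as it stands.
- The arm moves only by the shell command python3 -m creep 'ROWS' [FORCE]. ROWS is JSON, a list of rows, each a list of 7 numbers: the closure, from 0 (fully open) to 1 (shut), then the shift along the tool's x, y, z in mm, then the turn, a rotation vector about the tool's x, y, z in degrees. A call has 1 to 20 rows; each row shifts and turns the commanded pose from where the row before left it, along the tool's axes as they then stand; what a row does not reach is not made up. A row lasts 1/12 s, in which the tool goes at most 41.7 mm and 7.16 degrees, less where a joint would pass 70% of its speed; a pose out of reach is approached as far as the arm can. A call is refused whole if a number of a shift passes 41.7 or a number of a turn 7.16, either way. A call with a gripper value outside its range is refused whole. The fingers move at their own pace and stop on an object; FORCE is the grip in N (left out, the last holds). Time passes only in rows, so rows that do not move let the fingers close. It gives the time, the measured TCP pose, the force and the opening at its end, in the units of the state.
- r.read_state(): the state, without advancing time (a new reading comes with each control period).
- r.camera(name): name is "scene" or "side" or "wrist"; returns a dict with "color" (384x512x3 uint8, blue, green, red), "depth" (384x512 float32, m along the optical axis (not along the pixel's ray), 0 where there is no reading), "fx", "fy", "cx", "cy" (pixels), "R" (3x3) and "t" (3): a world point X has camera coordinates R X + t. Camera axes: x right, y down, z forward; pixel columns grow to the right and rows downward; lengths in m; the calibration is good to about 2 mm. A picture is of the moment at which its call begins.
- r.sign_off(): hands the job in, once; it reports no verdict.
The state is a dict: "time_s": time; "joint_positions": joint angles; "joint_velocities": joint speeds; "joint_torque": joint torques, N m; "ee_pos": TCP position; "ee_rot": TCP orientation; "wrist_force": force on the tool from outside, world axes, zero at the start; "moment": the same for the moment, N m; "grip_width": finger opening in m.
Only numpy, scipy, OpenCV 4.12 (cv2) and the standard library are available. Lean on these libraries where they do the work, as an engineer would, in place of code of your own. Each camera call takes 0.05 s, during which the arm holds its last target. There are 200 camera calls.

## Working session

There is one attempt and no reset: what is moved stays moved. The work goes in short steps, Python scripts to look and compute and a shell command to move; the robot and the scene stay as the last step left them, time stands still between calls to the robot, and variables do not carry over. Pictures are saved under pics/ and viewed, on a budget of 14 in all, crops included, one or two more only if the job needs it, and the job is handed in when it is done.

```bash
ls; mkdir -p pics
python3 - <<'E'
from rig import r
import cv2
s=r.read_state(); print(s)
for n in ("scene","side","wrist"):
    c=r.camera(n); cv2.imwrite(f"pics/{n}0.png",c["color"]); print(n,c["fx"],c["fy"],c["cx"],c["cy"],c["R"],c["t"])
a=[cv2.imread(f"pics/{n}0.png") for n in("scene","side")]
E
```

```text
pics
{'time_s': 0.0, 'joint_positions': array([ 1.18202256e+00,  3.42716884e-01,  1.52503417e+00,  3.31233427e-05,
        1.27542429e+00, -1.45976348e-01]), 'joint_velocities': array([-0.00064258, -0.00053206, -0.00038838,  0.00104247, -0.00068096,
       -0.00125537]), 'joint_torque': array([-1.41129116e-03, -4.33674467e+01, -2.46012068e+01, -2.49984969e-04,
        7.84392032e-03,  2.77337006e-05]), 'ee_pos': array([0.12601751, 0.50922386, 0.23062302]), 'ee_rot': array([ 1.21105502e-01,  9.92639326e-01, -7.59038864e-04, -2.24350911e-04]), 'wrist_force': array([-0.0940305 , -0.04815621,  0.26329975]), 'moment': array([-0.01043804, -0.00549559,  0.03794107]), 'grip_width': 0.08520990165950441}
scene 374.82941585584103 374.82941585584103 253.57905426868922 194.843619025883 [[-0.20731623  0.97826162 -0.0049179 ]
 [ 0.85621122  0.17901466 -0.48461953]
 [-0.47320431 -0.10468026 -0.87471122]] [ 0.12690554 -0.47085977  1.48789081]
side 485.6092853558368 485.6092853558368 257.9510439822435 196.8578746401568 [[ 0.78895176 -0.61444698  0.00316635]
 [-0.41274097 -0.53376402 -0.73806562]
 [ 0.45519228  0.58099129 -0.67472151]] [-0.50108529  0.34268846  1.40691615]
wrist 280.01314827174116 280.01314827174116 257.6805531614809 193.4233506863505 [[ 0.24057296  0.97062968 -0.00163793]
 [ 0.924813   -0.22870419  0.30399886]
 [ 0.29469571 -0.07464868 -0.95267099]] [-0.52402554 -0.0401885   0.38099853]
```

View pics/scene0.png

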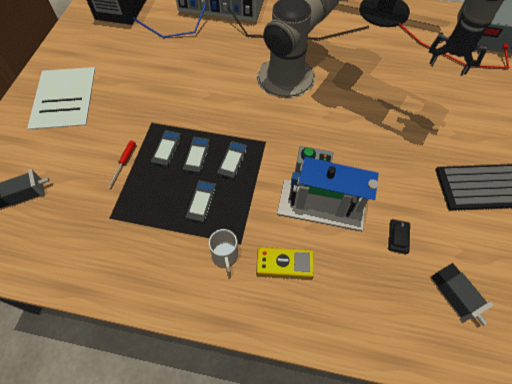

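View pics/side0.png

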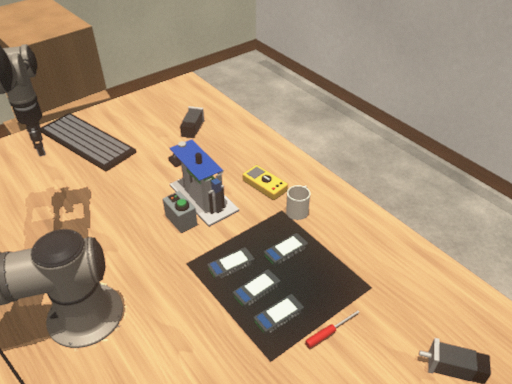

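The scene view shows four modules on the black mat at px (166,148), (197,154), (232,159), (201,200). The feeder, with its blue cover and a black knob at (332,172), is at about (335,190), and the green button is at (309,153).

```bash
cat > h.py <<'E'
import numpy as np, cv2
from rig import r
from scipy.spatial.transform import Rotation as Ro
def cloud(c):
    v,u=np.mgrid[:384,:512]; d=c["depth"]
    p=np.stack([(u-c["cx"])/c["fx"]*d,(v-c["cy"])/c["fy"]*d,d],-1)
    return (p-c["t"])@c["R"]
def cast(c,uv,z):
    uv=np.atleast_2d(np.asarray(uv,float))
    d=np.c_[(uv[:,0]-c["cx"])/c["fx"],(uv[:,1]-c["cy"])/c["fy"],np.ones(len(uv))]@c["R"]
    o=-c["R"].T@c["t"]
    return o+d*((z-o[2])/d[:,2])[:,None]
def proj(c,X):
    q=c["R"]@np.asarray(X)+c["t"]; return c["fx"]*q[0]/q[2]+c["cx"],c["fy"]*q[1]/q[2]+c["cy"]
def hsv(c): return cv2.cvtColor(c["color"],cv2.COLOR_BGR2HSV)
def blobs(m,lo=20,hi=1e9):
    n,l,st,ce=cv2.connectedComponentsWithStats(m.astype(np.uint8))
    return [(l==i) for i in range(1,n) if lo<=st[i,4]<=hi]
def rect(c,m,z):
    v,u=np.nonzero(m); P=cast(c,np.c_[u,v],z)[:,:2]
    (x,y),(w,h),a=cv2.minAreaRect((P*1000).astype(np.float32))
    if w<h: w,h,a=h,w,a+90
    return np.round([x,y,w,h,(a+90)%180-90],1)
def to(x,y,z,yaw=None):
    "delta from the measured TCP in tool axes, mm; yaw = wanted world angle (deg) of tool y axis mod 180"
    s=r.read_state(); R=Ro.from_quat(s["ee_rot"]).as_matrix()
    d=R.T@(np.array([x,y,z])-s["ee_pos"])*1000
    a=np.degrees(np.arctan2(R[1,1],R[0,1]))
    t=0 if yaw is None else (yaw-a+90)%180-90
    print("t",round(s["time_s"],2),"shift tool mm",d.round(1),"tool y at",a.round(2),"turn about tool z",round(-t,2),"q6",s["joint_positions"][5].round(2),"tilt",np.degrees(np.arccos(-R[2,2])).round(2))
E
python3 - <<'E'
from h import *
for n in ("scene","side"):
    c=r.camera(n); H=hsv(c); P=cloud(c); z=P[...,2]
    print(n)
    white=(H[...,1]<60)&(H[...,2]>170)&(abs(z-.022)<.03)&(P[...,0]<.75)&(P[...,1]<0.1)
    for m in blobs(white,40,900): print(" label",rect(c,m,.022),"z",np.median(z[m]).round(4))
    # slab by height in the module region
    slab=(z>.013)&(z<.035)&(P[...,0]>.2)&(P[...,0]<.8)&(P[...,1]<.1)
    for m in blobs(slab,100): print(" slab",m.sum(),rect(c,m,.022),np.median(z[m]).round(4))
    blue=(H[...,0]>95)&(H[...,0]<130)&(H[...,1]>120)&(z>.15)&(z<.19)
    for m in blobs(blue,200): print(" cover",m.sum(),rect(c,m,.172),np.median(z[m]).round(4))
    top=(z>.197)&(z<.215)&(P[...,0]>.2)&(P[...,0]<.7)&(P[...,1]<.35)&(P[...,1]>-.1)
    for m in blobs(top,5): print(" knobtop",m.sum(),rect(c,m,.206),np.median(z[m]).round(4))
    g=(H[...,0]>45)&(H[...,0]<85)&(H[...,1]>100)
    for m in blobs(g,15): print(" green",m.sum(),rect(c,m,.1),np.median(P[m],0).round(4))
E
```

```text
scene
 label [ 448.8 -348.9   75.5   44.1   -2.4] z 0.0225
 label [ 454.3 -237.1   75.9   44.1    1.2] z 0.0225
 label [ 449.1 -112.5   75.9   44.3   -6.6] z 0.0224
 label [548.6  87.8 124.8  25.   -0.8] z 0.0125
 label [ 625.5 -172.7   75.9   44.1   -1.2] z 0.0225
 label [749.5 -54.   43.2  14.8  90. ] z 0.005
 slab 617 [ 442.1 -346.1  145.3   64.4   -2.6] 0.0221
 slab 620 [ 447.7 -235.2  145.3   61.6    1.3] 0.0222
 slab 226 [ 533.3 -472.7  192.6   28.5   -2.2] 0.0211
 slab 642 [ 442.7 -110.5  145.6   62.1   -6.6] 0.0221
 slab 230 [ 714.1 -727.5  161.8   47.9  -42.6] 0.0245
 slab 772 [ 618.1 -171.   144.6   61.9   -1.5] 0.0221
 cover 1914 [540.9 229.8 212.3  93.6  86.8] 0.1723
 knobtop 51 [542.3 205.1  23.7  19.2   6.5] 0.2057
 green 78 [418.9 137.5  31.6  28.5   8.2] [0.4238 0.1373 0.1066]
 green 216 [555.7 207.2 102.8  23.2  88.5] [0.5648 0.2033 0.115 ]
side
 label [538.8  82.5 127.   30.    0.7] z 0.0139
 label [ 628.2 -168.4   79.6   48.    -1.2] z 0.024
 label [ 451.4 -108.6   79.9   47.7   -7.2] z 0.0239
 label [ 456.2 -233.1   78.1   47.2    1.3] z 0.0236
 label [ 451.3 -345.4   79.8   47.6   -2. ] z 0.0238
 label [ 578.9 -480.8   87.3    4.8   -3.9] z 0.0158
 label [-28.4 -80.3 169.   53.6 -21.3] z 0.0127
 label [ 665.3 -685.1   28.4   12.1  -52.6] z 0.0363
 slab 120 [755.8  59.6  87.6  62.6 -33.6] 0.0249
 slab 112 [ 5.391e+02  8.340e+01  1.275e+02  2.940e+01 -1.000e-01] 0.0155
 slab 681 [ 613.1 -171.9  147.1   69.3   -1.4] 0.0234
 slab 734 [ 438.  -111.1  143.7   69.2   -6.5] 0.0233
 slab 834 [ 443.5 -236.   143.    66.2    1. ] 0.0231
 slab 953 [ 438.5 -347.5  142.9   66.5   -2.1] 0.0231
 slab 359 [ 527.  -475.7  186.7   27.4   -3. ] 0.0224
 slab 306 [ 679.  -756.6  172.5   45.3  -65. ] 0.0247
 cover 845 [539.  231.3 208.   86.5  86.8] 0.1743
 knobtop 34 [536.8 205.4  34.   16.8  57.1] 0.2078
 green 49 [421.1 143.8  29.3  29.3  27.6] [0.419  0.1339 0.1078]
```

```bash
python3 -c "
import cv2
a=cv2.imread('pics/scene0.png')[135:235,265:415]; b=cv2.imread('pics/side0.png')[130:240,145:255]
a=cv2.resize(a,(450,300),interpolation=2);b=cv2.resize(b,(300,300),interpolation=2)
cv2.imwrite('pics/crop1.png',cv2.hconcat([a,b]))"
```

```text
(no output)
```

View pics/crop1.png

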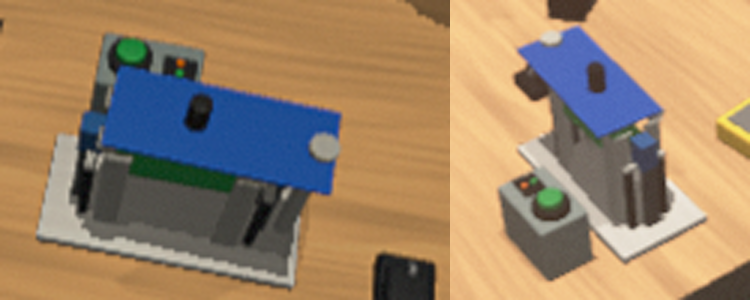

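Run:
```python
from h import *
to(.541,.205,.25,-3.2)
c=r.camera("scene"); print("pivot disc",cast(c,[[372.7,184.3]],.178))
```

```text
t 0.25 shift tool mm [-475.9 -195.8  -18.9] tool y at 76.09 turn about tool z 79.29 q6 -0.15 tilt 0.04
pivot disc [[0.5486479  0.32483155 0.178     ]]
```

```bash
python3 -m creep '[[0,-23.8,-9.8,-1,0,0,0],[0,-23.8,-9.8,-1,0,0,0],[0,-23.8,-9.8,-1,0,0,0],[0,-23.8,-9.8,-1,0,0,0],[0,-23.8,-9.8,-1,0,0,0],[0,-23.8,-9.8,-1,0,0,0],[0,-23.8,-9.8,-1,0,0,0],[0,-23.8,-9.8,-1,0,0,0],[0,-23.8,-9.8,-1,0,0,0],[0,-23.8,-9.8,-1,0,0,0],[0,-23.8,-9.8,-1,0,0,0],[0,-23.8,-9.8,-1,0,0,0],[0,-23.8,-9.8,-1,0,0,0],[0,-23.8,-9.8,-1,0,0,0],[0,-23.8,-9.8,-1,0,0,0],[0,-23.8,-9.8,-1,0,0,0],[0,-23.8,-9.8,-1,0,0,0],[0,-23.8,-9.8,-1,0,0,0],[0,-23.8,-9.8,-1,0,0,0],[0,-23.8,-9.8,-1,0,0,0]]'
python3 -m creep '[[0,0,0,0,0,0,6.6],[0,0,0,0,0,0,6.6],[0,0,0,0,0,0,6.6],[0,0,0,0,0,0,6.6],[0,0,0,0,0,0,6.6],[0,0,0,0,0,0,6.6],[0,0,0,0,0,0,6.6],[0,0,0,0,0,0,6.6],[0,0,0,0,0,0,6.6],[0,0,0,0,0,0,6.6],[0,0,0,0,0,0,6.6],[0,0,0,0,0,0,6.6],[0,0,0,0,0,0,0],[0,0,0,0,0,0,0]]'
python3 - <<'E'
from h import *
to(.541,.205,.185,-3.2)
c=r.camera("wrist"); cv2.imwrite("pics/w1.png",c["color"])
E
```

```text
time_s: 1.97
ee_pos: [0.542, 0.204, 0.2512]
ee_rot: [0.121, 0.993, 0.0, -0.0]
wrist_force: [0.1, 0.9, 1.0]
grip_width: 0.0851
time_s: 3.13
ee_pos: [0.5411, 0.2049, 0.2512]
ee_rot: [0.725, 0.689, -0.0, -0.0]
wrist_force: [-0.4, -0.5, -0.0]
grip_width: 0.0856
t 3.13 shift tool mm [ 0.1 -0.1 66.2] tool y at -2.91 turn about tool z 0.29 q6 0.28 tilt 0.01
```

View pics/w1.png

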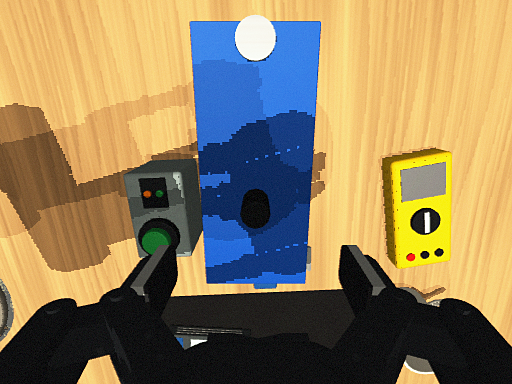

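The wrist view shows the cover lined up with the tool, the knob at (256,205) and the pivot disc at (255,38). The button is at (157,238).

Run:
```python
from h import *
c=r.camera("wrist"); H=hsv(c); P=cloud(c); z=P[...,2]
m=[b for b in blobs((H[...,1]<40)&(H[...,2]>180)&(np.mgrid[:384,:512][0]<100),300)][0]
print("disc z",np.median(z[m]),rect(c,m,np.median(z[m])))
m=max(blobs((z>.200)&(z<.212)&(H[...,2]<60)&(np.mgrid[:384,:512][0]<240)&(abs(np.mgrid[:384,:512][1]-256)<40),50),key=np.sum)
print("knob",np.median(z[m]),rect(c,m,.206))
m=max(blobs((H[...,0]>95)&(H[...,0]<130)&(H[...,1]>100)&(z>.165)&(z<.18),500),key=np.sum); print("cover",rect(c,m,.172))
m=max(blobs((H[...,0]>45)&(H[...,0]<85)&(H[...,1]>100)&(z>.09),100),key=np.sum);print("btn",np.median(z[m]),rect(c,m,np.median(z[m])))
```

```text
disc z 0.17903600703032385 [545.8 325.9  27.5  26.9  -2.9]
knob 0.20685619323814886 [539.4 207.1  22.2  21.8 -50.7]
cover [540.6 230.8 213.9  92.   87. ]
btn 0.10766920035718199 [420.9 142.   35.9  27.3  27.4]
```

```bash
python3 -m creep '[[0,2,-1.7,12,0,0,0],[0,0,0,15,0,0,0],[0,0,0,15,0,0,0],[0,0,0,15,0,0,0],[0,0,0,14,0,0,0],[0.3,0,0,0,0,0,0],[0.6,0,0,0,0,0,0],[0.6,0,0,0,0,0,0],[0.6,0,0,0,0,0,0],[0.6,0,0,0,0,0,0]]' 20
python3 - <<'E'
from h import *
to(.5395,.207,.18,-3)
E
```

```text
time_s: 4.07
ee_pos: [0.54, 0.2072, 0.1813]
ee_rot: [0.726, 0.688, 0.001, 0.0]
wrist_force: [0.6, -0.1, 0.2]
grip_width: 0.0344
t 4.07 shift tool mm [-0.2 -0.5  1.3] tool y at -3.09 turn about tool z -0.09 q6 0.29 tilt 0.11
```

```bash
python3 -m creep '[[0.6,0,-5,0,0,0,0],[0.6,0.2,-7.3,0,0,0,3.5],[0.6,0.2,-7.3,0,0,0,3.5],[0.6,0.2,-7.3,0,0,0,3.5],[0.6,0.2,-7.3,0,0,0,3.5],[0.6,0.2,-7.3,0,0,0,3.5],[0.6,0.2,-7.3,0,0,0,3.5],[0.6,0.2,-7.3,0,0,0,3.5],[0.6,0.2,-7.3,0,0,0,3.5],[0.6,0.2,-7.3,0,0,0,3.5],[0.6,0.2,-7.3,0,0,0,3.5],[0.6,0.2,-7.3,0,0,0,3.5],[0.6,0.2,-7.3,0,0,0,3.5],[0.6,0.2,-7.3,0,0,0,3.5],[0.6,0.2,-7.3,0,0,0,3.5],[0.6,0.2,-7.3,0,0,0,3.5]]'
python3 - <<'E'
from h import *
s=r.read_state();a=s["ee_pos"][:2]-[.5458,.3259]; print(np.hypot(*a),np.degrees(np.arctan2(*a[::-1])));to(.5,.3,.18,-3)
E
```

```text
time_s: 5.4
ee_pos: [0.4421, 0.2591, 0.1809]
ee_rot: [0.956, 0.294, 0.001, 0.0]
wrist_force: [1.7, -0.6, 0.2]
grip_width: 0.0342
0.12333604896086181 -147.20163001452073
t 5.4 shift tool mm [70.9 -1.3  1. ] tool y at -55.77 turn about tool z -52.77 q6 1.35 tilt 0.1
```

```bash
python3 -m creep '[[0.6,0.6,-7.3,0,0,0,3.5],[0.6,0.6,-7.3,0,0,0,3.5],[0.6,0.6,-7.3,0,0,0,3.5],[0.6,0.6,-7.3,0,0,0,3.5],[0.6,0.4,-7.3,0,0,0,3.5],[0.6,0.2,-7.3,0,0,0,3.5],[0.6,0.2,-7.3,0,0,0,3.5],[0.6,0.2,-7.3,0,0,0,3.5],[0.6,0.2,-7.3,0,0,0,3.5],[0.6,0.2,-7.3,0,0,0,3.5],[0.6,0.2,-7.3,0,0,0,3.5],[0.6,0.2,-7.3,0,0,0,3.5],[0.6,0.2,-7.3,0,0,0,3.5],[0.6,0.2,-7.3,0,0,0,3.5],[0.6,0.2,-7.3,0,0,0,3.5],[0.6,0,-2,0,0,0,0],[0.6,0,-2,0,0,0,0],[0.6,0,0,0,0,0,0]]'
python3 - <<'E'
from h import *
s=r.read_state();a=s["ee_pos"][:2]-[.5458,.3259]; print(np.hypot(*a),np.degrees(np.arctan2(*a[::-1])));to(.5,.3,.18,-3)
E
```

```text
time_s: 6.9
ee_pos: [0.4295, 0.3683, 0.1804]
ee_rot: [0.988, -0.156, 0.0, -0.0]
wrist_force: [0.1, 0.7, 0.5]
grip_width: 0.0342
0.12376439938431003 159.97595921132765
t 6.9 shift tool mm [88.1 43.2  0.4] tool y at -107.99 turn about tool z 75.01 q6 2.46 tilt 0.01
```

```bash
python3 -m creep '[[0.6,0.2,-3,0,0,0,0],[0.6,0.2,-3,0,0,0,0],[0.6,0.2,-3,0,0,0,0],[0.6,0,0,0,0,0,0]]'; python3 -m creep '[[0.6,0.2,-3,0,0,0,0],[0.6,0.2,-2,0,0,0,0],[0.6,0,0,0,0,0,0]]'
```

```text
time_s: 7.23
ee_pos: [0.4314, 0.3729, 0.1801]
ee_rot: [0.988, -0.157, -0.002, 0.005]
wrist_force: [-7.9, -16.2, 7.6]
grip_width: 0.034
time_s: 7.48
ee_pos: [0.4314, 0.3732, 0.1799]
ee_rot: [0.987, -0.157, -0.004, 0.009]
wrist_force: [-13.9, -32.7, 16.0]
grip_width: 0.0343
```

```bash
python3 -m creep '[[0.6,0,8,0,0,0,0],[0.6,0,7,0,0,0,0],[0.5,0,0,0,0,0,0],[0.5,0,0,-20,0,0,0],[0.5,0,0,-25,0,0,0],[0.5,0,0,-25,0,0,0],[0,0,0,-25,0,0,0],[0,0,0,-15,0,0,0],[0,0,0,0,0,0,0]]'
python3 - <<'E'
from h import *
for n in ("scene",):
    c=r.camera(n); H=hsv(c); P=cloud(c); z=P[...,2]
    cv2.imwrite("pics/s2.png",c["color"])
    slab=(z>.013)&(z<.035)&(P[...,0]>.2)&(P[...,0]<.8)&(P[...,1]<.1)
    for m in blobs(slab,100): print(" slab",m.sum(),rect(c,m,.022),np.median(z[m]).round(4))
    white=(H[...,1]<60)&(H[...,2]>170)&(abs(z-.022)<.006)&(P[...,0]<.75)&(P[...,1]<0.1)
    for m in blobs(white,40,900): print(" label",rect(c,m,.022),"z",np.median(z[m]).round(4))
    blue=(H[...,0]>95)&(H[...,0]<130)&(H[...,1]>120)&(z>.15)&(z<.19)
    for m in blobs(blue,200): print(" cover",m.sum(),rect(c,m,.172),np.median(z[m]).round(4))
to(.541,.045,.30,-3)
E
```

```text
time_s: 8.23
ee_pos: [0.4318, 0.3684, 0.2943]
ee_rot: [0.988, -0.157, 0.003, -0.003]
wrist_force: [-0.1, 0.3, -0.4]
grip_width: 0.0768
 slab 613 [ 441.8 -345.9  144.4   64.    -2.1] 0.0222
 slab 629 [ 448.  -235.1  145.9   61.7    1.3] 0.0223
 slab 223 [ 533.2 -475.2  192.5   28.    -4.6] 0.0217
 slab 641 [ 442.7 -110.3  145.6   62.5   -6.6] 0.0223
 slab 225 [ 713.5 -728.3  161.7   45.9  -42.6] 0.0247
 slab 765 [ 617.9 -171.1  144.2   61.9   -1.5] 0.0223
 label [ 448.9 -348.7   75.3   44.3   -1.7] z 0.0226
 label [ 454.3 -236.9   75.9   44.3    1.2] z 0.0227
 label [ 449.4 -112.5   76.4   44.3   -6.6] z 0.0224
 label [ 625.7 -172.7   76.4   44.1   -1.2] z 0.0225
 cover 1700 [457.9 356.  211.9  90.2 -19.4] 0.1724
t 8.28 shift tool mm [204.7 272.8  -8.6] tool y at -108.08 turn about tool z 74.92 q6 2.46 tilt 0.26
```

View pics/s2.png

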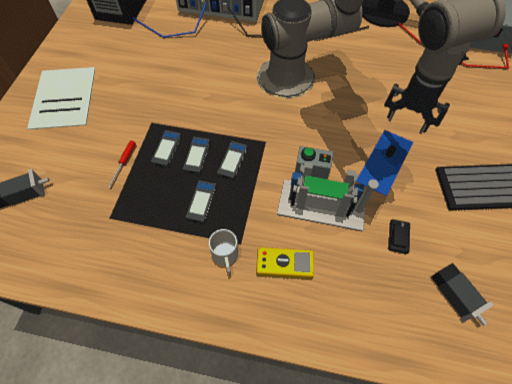

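```bash
python3 -m creep '[[0,0,0,0,0,0,-6.57],[0,0,0,0,0,0,-6.57],[0,0,0,0,0,0,-6.57],[0,0,0,0,0,0,-6.57],[0,0,0,0,0,0,-6.57],[0,0,0,0,0,0,-6.57],[0,0,0,0,0,0,-6.57],[0,0,0,0,0,0,-6.57],[0,0,0,0,0,0,-6.57],[0,0,0,0,0,0,-6.57],[0,0,0,0,0,0,-6.57],[0,0,0,0,0,0,-6.57],[0,0,0,0,0,0,-6.57],[0,0,0,0,0,0,-6.57],[0,0,0,0,0,0,-6.57],[0,0,0,0,0,0,-6.57]]'
python3 -m creep '[[0,-25.2,12.2,0,0,0,0],[0,-25.2,12.2,0,0,0,0],[0,-25.2,12.2,0,0,0,0],[0,-25.2,12.2,0,0,0,0],[0,-25.2,12.2,0,0,0,0],[0,-25.2,12.2,0,0,0,0],[0,-25.2,12.2,0,0,0,0],[0,-25.2,12.2,0,0,0,0],[0,-25.2,12.2,0,0,0,0],[0,-25.2,12.2,0,0,0,0],[0,0,0,0,0,0,0],[0,0,0,0,0,0,0]]'
python3 - <<'E'
from h import *
to(.5395,.207,.3,-3)
c=r.camera("wrist"); cv2.imwrite("pics/w2.png",c["color"])
H=hsv(c);P=cloud(c);z=P[...,2]
m=max(blobs((H[...,0]>45)&(H[...,0]<85)&(H[...,1]>80)&(z>.11)&(z<.125),100),key=np.sum)
print("platform",np.median(z[m]),rect(c,m,np.median(z[m])))
m=max(blobs((H[...,1]<40)&(H[...,2]>150)&(z<.03)&(z>.002)&(P[...,1]>.05)&(P[...,1]<.36),100),key=np.sum);print("base",np.median(z[m]),rect(c,m,np.median(z[m])))
E
```

```text
time_s: 9.62
ee_pos: [0.43, 0.3669, 0.2884]
ee_rot: [0.723, 0.691, -0.001, -0.0]
wrist_force: [-0.3, -0.8, 1.2]
grip_width: 0.0853
time_s: 10.62
ee_pos: [0.5391, 0.1079, 0.2885]
ee_rot: [0.726, 0.688, -0.001, -0.001]
wrist_force: [-0.3, 2.0, -0.0]
grip_width: 0.0851
t 10.62 shift tool mm [ 99.   -5.  -11.5] tool y at -3.13 turn about tool z -0.13 q6 0.11 tilt 0.15
platform 0.11602835388153304 [544.5 203.7 129.7  55.8  89.5]
base 0.01302251592355193 [494.1 227.1 126.3  27.2  89.5]
```

View pics/w2.png

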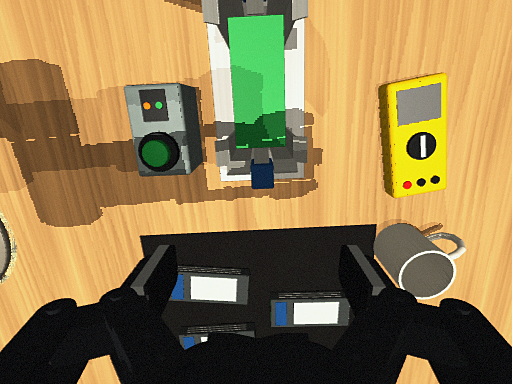

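The wrist view shows the open magazine with the green platform centred at (257,80) and the catch at (262,175). The feeder's y axis is at 89.5°, so the cover started about 0.04 rad open and now stands at 1.90 rad.

```bash
python3 -m creep '[[0,-19,-14.7,3.2,0,0,0],[0,-19,-14.7,3.2,0,0,0],[0,-19,-14.7,3.2,0,0,0],[0,-19,-14.7,3.2,0,0,0],[0,-19,-14.7,3.2,0,0,0],[0,-19,-14.7,3.2,0,0,0],[0,-19,-14.7,3.2,0,0,0],[0,-19,-14.7,3.2,0,0,0],[0,-19,-14.7,3.2,0,0,0],[0,-19,-14.7,3.2,0,0,0],[0,-19,-14.7,3.2,0,0,0],[0,-19,-14.7,3.2,0,0,0]]'
python3 -m creep '[[0,0,0,0,0,0,6.68],[0,0,0,0,0,0,6.68],[0,0,0,0,0,0,6.68],[0,0,0,0,0,0,6.68],[0,0,0,0,0,0,6.68],[0,0,0,0,0,0,6.68],[0,0,0,0,0,0,6.68],[0,0,0,0,0,0,6.68],[0,0,0,0,0,0,6.68],[0,0,0,0,0,0,6.68],[0,0,0,0,0,0,6.68],[0,0,0,0,0,0,6.68],[0,0,0,0,0,0,6.68],[0,0,0,0,0,0,6.68],[0,0,0,0,0,0,0],[0,0,0,0,0,0,0]]'
cat >> h.py <<'E'
def mods(c):
    H=hsv(c);P=cloud(c);z=P[...,2]
    for m in blobs((z>.017)&(z<.029)&(P[...,0]<.75)&(P[...,1]<.1)&(P[...,1]>-.43),300): print(" top",m.sum(),rect(c,m,.022),np.median(z[m]).round(4))
    for m in blobs((H[...,1]<60)&(H[...,2]>150)&(z>.017)&(z<.029)&(P[...,1]<.1),200): print(" label",m.sum(),rect(c,m,.022))
E
python3 - <<'E'
from h import *
c=r.camera("wrist"); cv2.imwrite("pics/w3.png",c["color"]); mods(c)
to(.443,-.11,.1,-96.6)
E
```

```text
time_s: 11.67
ee_pos: [0.3501, -0.109, 0.2514]
ee_rot: [0.725, 0.689, 0.0, -0.0]
wrist_force: [-0.0, -0.5, 0.5]
grip_width: 0.0852
time_s: 13.0
ee_pos: [0.351, -0.1087, 0.2516]
ee_rot: [0.999, -0.054, -0.0, -0.0]
wrist_force: [-1.0, 0.0, 0.5]
grip_width: 0.0853
 top 6276 [ 439.8 -346.1  139.6   63.2   -2.2] 0.0232
 top 6042 [ 445.2 -235.6  139.6   60.9    1.1] 0.0232
 top 5627 [ 440.4 -111.   138.9   59.9   -6.7] 0.0232
 label 2700 [ 449.8 -349.4   78.6   46.7   -2.2]
 label 2651 [ 455.4 -236.8   78.9   46.3    0.9]
 label 2503 [ 450.4 -112.3   78.3   46.8   -7. ]
t 13.05 shift tool mm [ 91.6  -8.8 151.6] tool y at -96.23 turn about tool z 0.37 q6 1.17 tilt 0.03
```

View pics/w3.png

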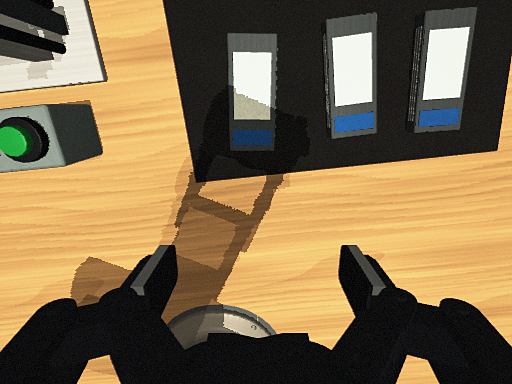

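The wrist view shows modules A at (253,92), B at (352,75) and C at (443,70), all cleanly separated. The tops measure 140x60 mm, which matches the given size.

```bash
python3 -m creep '[[0,22.2,-1.5,20,0,0,0.4],[0,22.2,-1.5,20,0,0,0],[0,22.2,-1.5,20,0,0,0],[0,22.2,-2,20,0,0,0],[0,0,0,25,0,0,0],[0,0,0,25,0,0,0],[0,0,0,25,0,0,0],[0,0,0,25,0,0,0],[0,0,0,25,0,0,0],[0,0,0,20,0,0,0],[0,0,0,10,0,0,0],[0,0,0,6,0,0,0],[0,0,0,0,0,0,0]]'
python3 - <<'E'
from h import *
to(.4404,-.111,.003,-96.7)
E
```

```text
time_s: 14.13
ee_pos: [0.4394, -0.1131, 0.0098]
ee_rot: [0.998, -0.059, -0.001, -0.0]
wrist_force: [-1.2, -0.5, 1.0]
grip_width: 0.0856
t 14.13 shift tool mm [ 0.8 -2.2  6.8] tool y at -96.79 turn about tool z -0.09 q6 1.27 tilt 0.13
```

```bash
python3 -m creep '[[0,0.8,-2.2,6,0,0,0],[0.15,0,0,0,0,0,0],[0.25,0,0,0,0,0,0],[0.3,0,0,0,0,0,0],[0.35,0,0,0,0,0,0],[0.45,0,0,0,0,0,0],[0.45,0,0,0,0,0,0],[0.45,0,0,0,0,0,0]]' 20
python3 -m creep '[[0.45,0,0,-5,0,0,0],[0.45,0,0,-15,0,0,0],[0.45,0,0,-20,0,0,0],[0.45,0,0,0,0,0,0]]'
```

```text
time_s: 14.8
ee_pos: [0.4414, -0.1116, 0.0056]
ee_rot: [0.998, -0.06, 0.001, 0.0]
wrist_force: [-0.3, 2.1, 6.2]
grip_width: 0.0594
time_s: 15.13
ee_pos: [0.4427, -0.1124, 0.0476]
ee_rot: [0.998, -0.06, 0.002, 0.001]
wrist_force: [1.4, -0.9, -0.6]
grip_width: 0.0591
```

```bash
python3 -m creep '[[0.45,0,0,-10,0,0,-3],[0.45,0,0,-15,0,0,-6],[0.45,0,0,-20,0,0,-6],[0.45,0,0,-20,0,0,-6],[0.45,0,0,-20,0,0,-6],[0.45,0,0,-20,0,0,-6],[0.45,0,0,-20,0,0,-6],[0.45,0,0,-20,0,0,-6],[0.45,0,0,-15,0,0,-6],[0.45,0,0,-5,0,0,-6],[0.45,0,0,0,0,0,-6],[0.45,0,0,0,0,0,-6],[0.45,0,0,0,0,0,-6],[0.45,0,0,0,0,0,-6],[0.45,0,0,0,0,0,-6],[0.45,0,0,0,0,0,-6],[0.45,0,0,0,0,0,-3],[0.45,0,0,0,0,0,0]]'
python3 - <<'E'
from h import *
to(.5448,.2045,.2,-.5)
c=r.camera("scene");H=hsv(c);P=cloud(c);z=P[...,2]
for m in blobs((H[...,1]<60)&(H[...,2]>150)&(z>.12)&(z<.25)&(P[...,0]>.2)&(P[...,0]<.7),15): print(m.sum(),np.median(P[m],0),rect(c,m,np.median(z[m])))
E
```

```text
time_s: 16.63
ee_pos: [0.4407, -0.1116, 0.2093]
ee_rot: [0.712, 0.702, -0.0, -0.0]
wrist_force: [-0.4, -0.6, -1.8]
grip_width: 0.0596
t 16.63 shift tool mm [317.5  99.6   9.3] tool y at -0.82 turn about tool z -0.32 q6 -0.4 tilt 0.05
23 [ 0.42581753 -0.0730634   0.22657621] [425.1 -73.9  27.1  11.5  50.2]
59 [0.54582098 0.32521436 0.17844294] [545.6 324.6  24.9  23.4 -33.7]
```

```bash
python3 -m creep '[[0.45,8,2.5,0,0,0,-0.3],[0.45,16,5,0,0,0,0],[0.45,21,6.6,0,0,0,0],[0.45,21,6.6,0,0,0,0],[0.45,21,6.6,0,0,0,0],[0.45,21,6.6,0,0,0,0],[0.45,21,6.6,0,0,0,0],[0.45,21,6.6,0,0,0,0],[0.45,21,6.6,0,0,0,0],[0.45,21,6.6,0,0,0,0],[0.45,21,6.6,0,0,0,0],[0.45,21,6.6,0,0,0,0],[0.45,21,6.6,0,0,0,0],[0.45,21,6.6,0,0,0,0],[0.45,21,6.6,0,0,0,0],[0.45,14,4.4,0,0,0,0],[0.45,6.5,2,0,0,0,0],[0.45,0,0,0,0,0,0],[0.45,0,0,0,0,0,0]]'
python3 - <<'E'
from h import *
to(.5448,.2045,.145,-.5)
c=r.camera("scene");H=hsv(c);P=cloud(c);z=P[...,2]
for m in blobs((z>.19)&(z<.235)&(H[...,1]<60)&(H[...,2]>150)&(P[...,0]>.2)&(P[...,0]<.7),15): print(m.sum(),np.median(P[m],0),rect(c,m,np.median(z[m])))
cv2.imwrite("pics/s4.png",cv2.resize(c["color"][100:240,260:420],None,fx=4,fy=4))
E
```

```text
time_s: 18.27
ee_pos: [0.5437, 0.2048, 0.2095]
ee_rot: [0.711, 0.703, -0.0, -0.0]
wrist_force: [0.2, 0.2, -1.1]
grip_width: 0.0596
t 18.27 shift tool mm [-0.2  1.2 64.5] tool y at -0.61 turn about tool z -0.11 q6 0.24 tilt 0.06
```

View pics/s4.png

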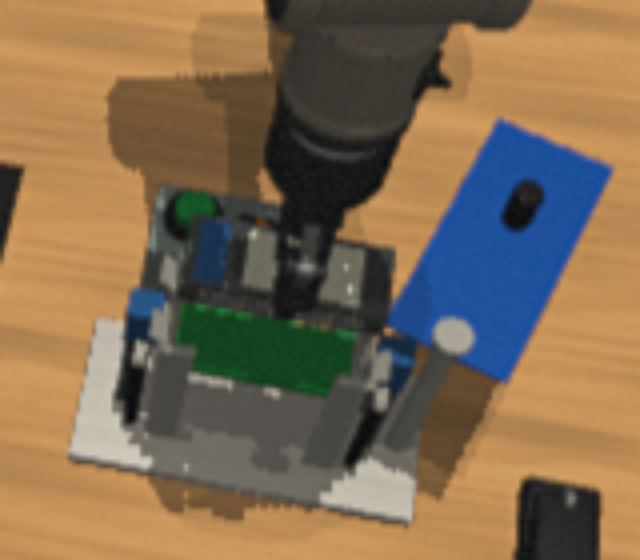

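The module is held level across the magazine, above the green platform, with the cover aside. I'll lower it.

```bash
python3 -m creep '[[0.45,0,1,8,0,0,0],[0.45,0,0,12,0,0,0],[0.45,0,0,12,0,0,0],[0.45,0,0,10,0,0,0],[0.45,0,0,8,0,0,0],[0.45,0,0,6,0,0,0],[0.45,0,0,6,0,0,0],[0.45,0,0,2,0,0,0],[0.45,0,0,0,0,0,0]]'; python3 -m creep '[[0.45,0,0,3,0,0,0],[0.45,0,0,3,0,0,0],[0.45,0,0,0,0,0,0]]'
```

```text
time_s: 19.07
ee_pos: [0.545, 0.2047, 0.1455]
ee_rot: [0.711, 0.703, -0.0, -0.0]
wrist_force: [-0.6, 0.7, -2.1]
grip_width: 0.0595
time_s: 19.32
ee_pos: [0.5449, 0.2048, 0.1395]
ee_rot: [0.711, 0.703, -0.0, -0.0]
wrist_force: [-0.3, -0.3, -1.2]
grip_width: 0.0593
```

```bash
python3 -m creep '[[0.45,0,0,2,0,0,0],[0.45,0,0,0,0,0,0],[0.3,0,0,0,0,0,0],[0.2,0,0,0,0,0,0],[0.1,0,0,0,0,0,0],[0,0,0,0,0,0,0],[0,0,0,0,0,0,0],[0,0,0,-15,0,0,0],[0,0,0,-20,0,0,0],[0.5,0,0,-10,0,0,0],[1,0,0,0,0,0,0],[1,0,0,0,0,0,0],[1,0,0,0,0,0,0],[1,0,0,0,0,0,0],[1,0,0,0,0,0,0]]'
python3 - <<'E'
from h import *
to(.5448,.2038,.158,-.5)
c=r.camera("scene");H=hsv(c);P=cloud(c);z=P[...,2]
for m in blobs((z>.13)&(z<.165)&(H[...,1]<60)&(H[...,2]>100)&(P[...,0]>.45)&(P[...,0]<.65)&(P[...,1]>.1)&(P[...,1]<.3),15): print(m.sum(),np.median(P[m],0),rect(c,m,np.median(z[m])))
c=r.camera("side");cv2.imwrite("pics/d5.png",cv2.resize(c["color"][110:250,120:280],None,fx=4,fy=4))
E
```

```text
time_s: 20.57
ee_pos: [0.5447, 0.2047, 0.1819]
ee_rot: [0.711, 0.703, -0.001, -0.0]
wrist_force: [0.3, 0.2, -0.2]
grip_width: 0.0124
t 20.57 shift tool mm [-0.9  0.2 23.9] tool y at -0.61 turn about tool z -0.11 q6 0.24 tilt 0.1
16 [0.50545969 0.14943967 0.1567131 ] [507.2 148.6  17.7   8.8   7.6]
25 [0.52194065 0.12505071 0.15846253] [522.3 124.1  27.5   8.7   8.3]
61 [0.51002334 0.2716354  0.15705422] [513.6 270.9  37.5  23.4  47.9]
287 [0.54982216 0.21372357 0.15235807] [544.9 212.9  75.5  46.2  87.9]
42 [0.56741309 0.12744721 0.15692932] [567.5 126.6  37.   11.4   8.4]
38 [0.56807238 0.28000873 0.15847039] [571.4 280.2  30.3  14.7  -1.3]
```

View pics/d5.png

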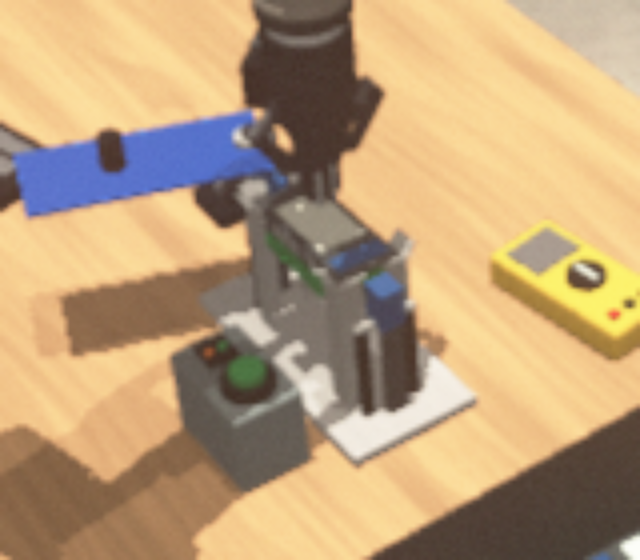

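```bash
python3 -m creep '[[1,-0.9,0,8,0,0,0],[1,0,0,10,0,0,0],[1,0,0,6,0,0,0],[1,0,0,4,0,0,0],[1,0,0,4,0,0,0],[1,0,0,4,0,0,0],[1,0,0,4,0,0,0],[1,0,0,4,0,0,0],[1,0,0,0,0,0,0]]' 20; python3 -m creep '[[1,0,0,4,0,0,0],[1,0,0,4,0,0,0],[1,0,0,4,0,0,0],[1,0,0,4,0,0,0],[1,0,0,0,0,0,0]]'
```

```text
time_s: 21.42
ee_pos: [0.5448, 0.2039, 0.138]
ee_rot: [0.711, 0.703, -0.0, -0.0]
wrist_force: [-0.6, -0.2, -0.3]
grip_width: -0.0
time_s: 21.83
ee_pos: [0.5452, 0.2039, 0.1229]
ee_rot: [0.711, 0.703, 0.0, 0.0]
wrist_force: [-0.2, -0.5, 1.0]
grip_width: 0.0003
```

```bash
cat >> h.py <<'E'
def well(c):
    H=hsv(c);P=cloud(c);z=P[...,2]
    w=(P[...,0]>.51)&(P[...,0]<.58)&(P[...,1]>.13)&(P[...,1]<.28)
    for m in blobs(w&(z>.09)&(z<.165)&(H[...,1]<60)&(H[...,2]>110),8): print(" well pale",m.sum(),np.median(P[m],0).round(4),rect(c,m,np.median(z[m])))
E
python3 - <<'E'
from h import *
c=r.camera("scene");well(c)
c=r.camera("side");well(c)
cv2.imwrite("pics/d6.png",cv2.resize(c["color"][110:250,120:280],None,fx=4,fy=4))
E
```

```text
well pale 11 [0.5186 0.2776 0.1548] [519.7 277.7  20.4   2.9   4.6]
 well pale 18 [0.5609 0.2436 0.1225] [558.  245.   18.2  11.7  -4.6]
 well pale 13 [0.569  0.2778 0.1555] [568.8 277.3  16.6   5.6   4.6]
 well pale 20 [0.5115 0.2667 0.1264] [514.  270.7  39.4  13.4  51.2]
 well pale 122 [0.5378 0.1998 0.1249] [546.3 213.5  80.8  45.2  88.5]
 well pale 34 [0.5738 0.1342 0.1401] [568.9 134.9  75.   15.5  59. ]
 well pale 82 [0.5194 0.1351 0.1226] [521.9 137.5  80.8  33.4  59. ]
```

View pics/d6.png

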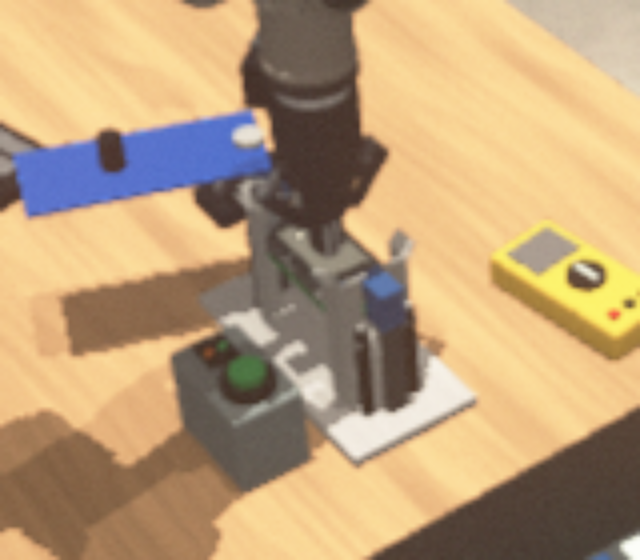

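```bash
python3 -m creep '[[1,0,0,3,0,0,0],[1,0,0,2,0,0,0],[1,0,0,0,0,0,0]]'; python3 -m creep '[[1,0,0,2,0,0,0],[1,0,0,0,0,0,0]]'
```

```text
time_s: 22.18
ee_pos: [0.5452, 0.204, 0.1181]
ee_rot: [0.711, 0.703, 0.0, 0.0]
wrist_force: [-0.7, -1.0, 3.9]
grip_width: 0.0001
time_s: 22.35
ee_pos: [0.5452, 0.2039, 0.1161]
ee_rot: [0.711, 0.703, 0.0, 0.0]
wrist_force: [-1.1, -0.5, 5.7]
grip_width: -0.0001
```

```bash
python3 -m creep '[[1,0,0,1,0,0,0],[1,0,0,1,0,0,0],[1,0,0,0,0,0,0]]'; python3 -m creep '[[1,0,0,-3,0,0,0],[1,0,0,-10,0,0,0],[1,0,0,-20,0,0,0],[1,0,0,-25,0,0,0],[0,0,0,-25,0,0,0],[0,0,0,-25,0,0,0],[0,-25,-10,0,0,0,0],[0,-25,-10,0,0,0,0],[0,-25,-10,0,0,0,0],[0,-25,-10,0,0,0,0],[0,0,0,0,0,0,0]]'
python3 - <<'E'
from h import *
c=r.camera("scene");well(c);mods(c)
c=r.camera("wrist");well(c)
to(.4452,-.2356,.2,-88.9)
E
```

```text
time_s: 22.6
ee_pos: [0.5452, 0.2039, 0.1142]
ee_rot: [0.711, 0.703, 0.0, 0.0]
wrist_force: [-1.1, -0.9, 4.6]
grip_width: 0.0004
time_s: 23.52
ee_pos: [0.5024, 0.1011, 0.2224]
ee_rot: [0.712, 0.702, -0.001, 0.0]
wrist_force: [0.4, 0.9, 0.4]
grip_width: 0.0833
 well pale 23 [0.5136 0.2766 0.1534] [516.6 272.3  29.2  16.3  47.9]
 well pale 393 [0.5463 0.2137 0.1187] [546.5 213.5  79.6  49.3  89.4]
 well pale 18 [0.5673 0.2782 0.1538] [564.6 277.3  29.4   5.6   4.7]
 top 592 [ 441.4 -346.9  143.6   62.    -2.1] 0.0221
 top 595 [ 432.  -189.3  143.2   61.1    1.2] 0.0225
 top 744 [ 617.6 -171.5  143.5   60.9   -1.5] 0.0222
 label 245 [ 449.6 -349.3   78.3   45.9   -2.1]
 label 250 [ 440.2 -190.3   78.2   45.2    1.4]
 label 309 [ 625.9 -173.2   78.2   45.2   -1.2]
 well pale 6319 [0.5462 0.2169 0.1194] [546.2 213.8  78.1  47.   89.5]
 well pale 140 [0.5159 0.2144 0.1134] [515.9 208.7  73.6   0.8  90. ]
 well pale 269 [0.5775 0.1391 0.1544] [570.  141.8  23.7  22.7  89.2]
t 23.62 shift tool mm [-340.1  -54.6   22.4] tool y at -0.72 turn about tool z 88.18 q6 0.07 tilt 0.05
```

Module 1 is held: the pile top is at 0.118 m. Module B has been knocked to (430,-190), and C and D haven't moved.

```bash
python3 -m creep '[[0,-20.9,-4.9,0,0,0,0],[0,-20.9,-4.9,0,0,0,0],[0,-20.9,-4.9,0,0,0,0],[0,-20.9,-4.9,0,0,0,0],[0,-20.9,-4.9,0,0,0,0],[0,-20.9,-4.9,0,0,0,0],[0,-20.9,-4.9,0,0,0,0],[0,-20.9,-4.9,0,0,0,0],[0,-20.9,-4.9,0,0,0,0],[0,-20.9,-4.9,0,0,0,0],[0,-20.9,-4.9,0,0,0,0],[0,-20.9,-4.9,0,0,0,0],[0,-20.9,-4.9,0,0,0,0],[0,-20.9,-4.9,0,0,0,0]]' 
python3 -m creep '[[0,0,0,5,0,0,6.75],[0,0,0,10,0,0,6.75],[0,0,0,10,0,0,6.75],[0,0,0,10,0,0,6.75],[0,0,0,10,0,0,6.75],[0,0,0,10,0,0,6.75],[0,0,0,10,0,0,6.75],[0,0,0,10,0,0,6.75],[0,0,0,10,0,0,6.75],[0,0,0,10,0,0,6.75],[0,0,0,10,0,0,6.75],[0,0,0,10,0,0,6.75],[0,0,0,10,0,0,6.75],[0,0,0,0,0,0,0],[0,0,0,0,0,0,0]]'
python3 - <<'E'
from h import *
to(.4303,-.1905,.008,-88.7)
mods(r.camera("scene"))
E
```

```text
time_s: 24.78
ee_pos: [0.433, -0.1879, 0.222]
ee_rot: [0.71, 0.704, 0.0, 0.0]
wrist_force: [-0.1, -1.2, 0.4]
grip_width: 0.0854
time_s: 26.03
ee_pos: [0.4329, -0.187, 0.0966]
ee_rot: [1.0, 0.017, -0.0, -0.0]
wrist_force: [-1.0, 1.0, -0.2]
grip_width: 0.0852
t 26.03 shift tool mm [-2.6  3.5 88.6] tool y at -88.11 turn about tool z 0.59 q6 0.97 tilt 0.06
 top 590 [ 441.1 -346.9  143.1   62.2   -1.9] 0.0225
 top 586 [ 431.9 -189.2  142.9   61.     1.1] 0.0223
 top 744 [ 616.8 -171.5  142.    60.9   -1.5] 0.0224
 label 248 [ 449.6 -349.1   78.3   46.1   -1.9]
 label 314 [ 625.9 -173.2   78.2   45.2   -1.2]
```

```bash
python3 -m creep '[[0,-2.6,3.5,15,0,0,0.6],[0,0,0,20,0,0,0],[0,0,0,20,0,0,0],[0,0,0,15,0,0,0],[0,0,0,12,0,0,0],[0,0,0,6.5,0,0,0],[0.15,0,0,0,0,0,0],[0.25,0,0,0,0,0,0],[0.3,0,0,0,0,0,0],[0.35,0,0,0,0,0,0],[0.45,0,0,0,0,0,0],[0.45,0,0,0,0,0,0],[0.45,0,0,0,0,0,0]]' 20
python3 -m creep '[[0.45,0,0,-5,0,0,0],[0.45,0,0,-10,0,0,-3],[0.45,0,0,-15,0,0,-6],[0.45,0,0,-20,0,0,-6],[0.45,0,0,-20,0,0,-6],[0.45,0,0,-20,0,0,-6],[0.45,0,0,-20,0,0,-6],[0.45,0,0,-20,0,0,-6],[0.45,0,0,-20,0,0,-6],[0.45,0,0,-20,0,0,-6],[0.45,0,0,-15,0,0,-6],[0.45,0,0,-10,0,0,-6],[0.45,0,0,-5,0,0,-6],[0.45,0,0,0,0,0,-6],[0.45,0,0,0,0,0,-6],[0.45,0,0,0,0,0,-6],[0.45,0,0,0,0,0,-1],[0.45,0,0,0,0,0,0]]'
python3 - <<'E'
from h import *
to(.5448,.2038,.2,-.5)
mods(r.camera("scene"))
E
```

```text
time_s: 27.17
ee_pos: [0.4304, -0.1912, 0.0094]
ee_rot: [1.0, 0.009, 0.001, 0.0]
wrist_force: [-1.1, 2.1, 6.2]
grip_width: 0.0594
time_s: 28.67
ee_pos: [0.4296, -0.1911, 0.2086]
ee_rot: [0.714, 0.701, -0.0, 0.0]
wrist_force: [-0.2, -0.8, -0.5]
grip_width: 0.0592
t 28.67 shift tool mm [396.9 107.9   8.6] tool y at -1.06 turn about tool z -0.56 q6 -0.56 tilt 0.01
 top 583 [ 441.3 -346.4  143.3   63.    -2.1] 0.0222
 top 739 [ 616.3 -171.5  140.9   60.9   -1.5] 0.0224
 label 242 [ 449.6 -349.3   78.3   45.9   -2.1]
 label 314 [ 625.9 -173.2   78.2   45.2   -1.2]
```

```bash
python3 -m creep '[[0.45,8,2.2,0,0,0,-0.6],[0.45,14,3.8,0,0,0,0],[0.45,23,6.25,0,0,0,0],[0.45,23,6.25,0,0,0,0],[0.45,23,6.25,0,0,0,0],[0.45,23,6.25,0,0,0,0],[0.45,23,6.25,0,0,0,0],[0.45,23,6.25,0,0,0,0],[0.45,23,6.25,0,0,0,0],[0.45,23,6.25,0,0,0,0],[0.45,23,6.25,0,0,0,0],[0.45,23,6.25,0,0,0,0],[0.45,23,6.25,0,0,0,0],[0.45,23,6.25,0,0,0,0],[0.45,23,6.25,0,0,0,0],[0.45,23,6.25,0,0,0,0],[0.45,23,6.25,0,0,0,0],[0.45,23,6.25,0,0,0,0],[0.45,7,2,0,0,0,0],[0.45,0,0,0,0,0,0]]'
python3 -m creep '[[0.45,0,0,0,0,0,0],[0.45,0,0,0,0,0,0]]'
python3 - <<'E'
from h import *
to(.5448,.204,.145,-.5)
E
```

```text
time_s: 30.38
ee_pos: [0.5401, 0.2072, 0.208]
ee_rot: [0.709, 0.706, -0.0, -0.0]
wrist_force: [-0.1, -0.8, -1.6]
grip_width: 0.0592
time_s: 30.55
ee_pos: [0.54, 0.2044, 0.2083]
ee_rot: [0.71, 0.705, -0.0, -0.0]
wrist_force: [-0.2, -0.1, -2.2]
grip_width: 0.0597
t 30.55 shift tool mm [-0.3  4.8 63.3] tool y at -0.41 turn about tool z 0.09 q6 0.24 tilt 0.05
```

```bash
python3 -m creep '[[0.45,0,4.8,3,0,0,0],[0.45,0,0,12,0,0,0],[0.45,0,0,12,0,0,0],[0.45,0,0,12,0,0,0],[0.45,0,0,10,0,0,0],[0.45,0,0,8,0,0,0],[0.45,0,0,6,0,0,0],[0.45,0,0,3,0,0,0],[0.45,0,0,1.5,0,0,0],[0.45,0,0,0,0,0,0]]'; python3 -m creep '[[0.3,0,0,0,0,0,0],[0.2,0,0,0,0,0,0],[0.1,0,0,0,0,0,0],[0,0,0,0,0,0,0],[0,0,0,0,0,0,0],[0,0,0,-15,0,0,0],[0,0,0,-20,0,0,0],[0.5,0,0,-10,0,0,0],[1,0,0,0,0,0,0],[1,0,0,0,0,0,0],[1,0,0,0,0,0,0],[1,0,0,0,0,0,0],[1,0,0,0,0,0,0],[1,0,0,0,0,0,0],[1,0,0,0,0,0,0]]'
python3 - <<'E'
from h import *
to(.545,.2038,.158,-.5)
well(r.camera("scene"))
E
```

```text
time_s: 31.38
ee_pos: [0.5452, 0.2049, 0.1411]
ee_rot: [0.709, 0.705, -0.0, 0.0]
wrist_force: [-1.0, -1.0, 0.3]
grip_width: 0.0594
time_s: 32.63
ee_pos: [0.5451, 0.2051, 0.1855]
ee_rot: [0.709, 0.705, -0.0, -0.0]
wrist_force: [-0.2, -0.0, -0.1]
grip_width: 0.0001
t 32.63 shift tool mm [-1.3 -0.  27.5] tool y at -0.36 turn about tool z 0.14 q6 0.23 tilt 0.04
 well pale 20 [0.5279 0.1793 0.1523] [534.7 179.2  27.3  12.9 -14.9]
 well pale 19 [0.513  0.2761 0.1546] [514.9 271.   29.3  14.   47.8]
 well pale 10 [0.5639 0.1779 0.1538] [563.7 177.7  11.1   7.7  38. ]
 well pale 10 [0.5655 0.2467 0.1548] [566.3 246.7   9.1   8.1 -32.5]
 well pale 14 [0.5665 0.2783 0.1554] [565.5 278.4  29.4   2.8   4.6]
```

```bash
python3 -m creep '[[1,-1.3,0,12,0,0,0],[1,0,0,12,0,0,0],[1,0,0,6,0,0,0],[1,0,0,4,0,0,0],[1,0,0,4,0,0,0],[1,0,0,4,0,0,0],[1,0,0,4,0,0,0],[1,0,0,4,0,0,0],[1,0,0,4,0,0,0],[1,0,0,0,0,0,0]]' 20; python3 -m creep '[[1,0,0,3,0,0,0],[1,0,0,3,0,0,0],[1,0,0,3,0,0,0],[1,0,0,3,0,0,0],[1,0,0,2,0,0,0],[1,0,0,0,0,0,0]]'; python3 -m creep '[[1,0,0,2,0,0,0],[1,0,0,1,0,0,0],[1,0,0,0,0,0,0]]'
```

```text
time_s: 33.52
ee_pos: [0.5459, 0.2044, 0.1328]
ee_rot: [0.709, 0.705, 0.001, 0.0]
wrist_force: [0.1, 1.1, 2.8]
grip_width: 0.0
time_s: 34.02
ee_pos: [0.5459, 0.2044, 0.1193]
ee_rot: [0.709, 0.705, 0.001, 0.0]
wrist_force: [-1.1, 1.5, 6.6]
grip_width: -0.0001
time_s: 34.27
ee_pos: [0.5459, 0.2044, 0.1163]
ee_rot: [0.709, 0.705, 0.001, 0.0]
wrist_force: [-1.6, 2.3, 6.5]
grip_width: -0.0001
```

Two more millimetres, then retreat and check.

```bash
python3 -m creep '[[1,0,0,1,0,0,0],[1,0,0,1.5,0,0,0],[1,0,0,0,0,0,0]]'; python3 -m creep '[[1,0,0,-3,0,0,0],[1,0,0,-10,0,0,0],[1,0,0,-20,0,0,0],[1,0,0,-25,0,0,0],[0,0,0,-25,0,0,0],[0,0,0,-25,0,0,0],[0,-25,-5,0,0,0,0],[0,-25,-5,0,0,0,0],[0,-25,-5,0,0,0,0],[0,-25,-5,0,0,0,0],[0,0,0,0,0,0,0]]'
python3 - <<'E'
from h import *
c=r.camera("scene");well(c);mods(c)
well(r.camera("wrist"))
to(.6158,-.1730,.2,-91.4)
E
```

```text
time_s: 34.52
ee_pos: [0.5459, 0.2044, 0.1138]
ee_rot: [0.709, 0.705, 0.001, 0.0]
wrist_force: [-1.2, 1.6, 6.6]
grip_width: -0.0
time_s: 35.43
ee_pos: [0.5239, 0.1005, 0.2211]
ee_rot: [0.71, 0.704, -0.001, 0.001]
wrist_force: [0.6, 0.7, 1.1]
grip_width: 0.0831
 well pale 24 [0.5139 0.2765 0.1549] [516.4 272.5  30.   18.6  47.9]
 well pale 389 [0.5474 0.2155 0.1187] [547.  215.2  79.1  49.1  89.5]
 well pale 19 [0.566  0.2782 0.1532] [564.2 277.4  29.5   5.6   4.7]
 top 594 [ 441.9 -346.4  144.6   63.1   -2. ] 0.0221
 top 746 [ 616.9 -171.5  142.1   60.9   -1.5] 0.0223
 label 246 [ 449.6 -349.3   78.3   45.9   -2.1]
 label 313 [ 625.9 -173.2   78.2   45.2   -1.2]
 well pale 6365 [0.5469 0.2181 0.1194] [547.  215.3  77.9  46.6  89.5]
 well pale 39 [0.5166 0.2178 0.1163] [516.6 217.8  27.7   0.   88.7]
 well pale 9 [0.5168 0.1885 0.1184] [516.8 188.5   6.2   0.   88.8]
 well pale 11 [0.5165 0.1726 0.1174] [516.5 172.5   8.2   0.   88.8]
 well pale 54 [0.5767 0.1446 0.1534] [578.3 142.6  20.6   4.7  89.6]
 well pale 44 [0.5631 0.1309 0.1537] [563.5 130.9  13.2   1.6  -0.6]
t 35.53 shift tool mm [-275.7   93.3   21.1] tool y at -0.47 turn about tool z -89.07 q6 0.06 tilt 0.05
```

```bash
python3 -m creep '[[0,-21.2,7.2,0,0,0,0],[0,-21.2,7.2,0,0,0,0],[0,-21.2,7.2,0,0,0,0],[0,-21.2,7.2,0,0,0,0],[0,-21.2,7.2,0,0,0,0],[0,-21.2,7.2,0,0,0,0],[0,-21.2,7.2,0,0,0,0],[0,-21.2,7.2,0,0,0,0],[0,-21.2,7.2,0,0,0,0],[0,-21.2,7.2,0,0,0,0],[0,-21.2,7.2,0,0,0,0],[0,-21.2,7.2,0,0,0,0],[0,-21.2,7.2,0,0,0,0]]' 
python3 -m creep '[[0,0,0,0,0,0,6.5],[0,0,0,0,0,0,6.5],[0,0,0,0,0,0,6.5],[0,0,0,0,0,0,6.5],[0,0,0,0,0,0,6.5],[0,0,0,0,0,0,6.5],[0,0,0,0,0,0,6.5],[0,0,0,0,0,0,6.5],[0,0,0,0,0,0,6.5],[0,0,0,0,0,0,6.5],[0,0,0,0,0,0,6.5],[0,0,0,0,0,0,6.5],[0,0,0,0,0,0,6.5],[0,0,0,0,0,0,6.5],[0,0,0,0,0,0,0],[0,0,0,0,0,0,0]]'
python3 - <<'E'
from h import *
to(.6159,-.1730,.008,-91.3)
c=r.camera("wrist"); print("cam rel TCP",-c["R"].T@c["t"]-r.read_state()["ee_pos"])
c=r.camera("scene"); mods(c); P=cloud(c); m=(P[...,2]>.06)&(P[...,2]<.1)&(P[...,0]>.62)&(P[...,1]<.05)&(P[...,1]>-.3); print("mug",P[m].min(0),P[m].max(0))
E
```

```text
time_s: 36.62
ee_pos: [0.6175, -0.172, 0.2204]
ee_rot: [0.709, 0.705, 0.0, -0.0]
wrist_force: [0.2, 0.5, -0.5]
grip_width: 0.0851
time_s: 37.95
ee_pos: [0.617, -0.1712, 0.2203]
ee_rot: [1.0, -0.01, 0.0, -0.0]
wrist_force: [-0.2, -0.4, -0.7]
grip_width: 0.0852
t 37.95 shift tool mm [ -1.    1.8 212.3] tool y at -91.11 turn about tool z 0.19 q6 1.2 tilt 0.02
cam rel TCP [ 0.07820802 -0.00162318  0.14361984]
 top 747 [ 617.4 -171.5  143.2   60.9   -1.5] 0.0223
mug [ 0.72634923 -0.09526508  0.06004249] [ 0.83424758 -0.01670032  0.09730725]
```

```bash
python3 -m creep '[[0,-1,1.8,20,0,0,0.2],[0,0,0,30,0,0,0],[0,0,0,30,0,0,0],[0,0,0,30,0,0,0],[0,0,0,30,0,0,0],[0,0,0,25,0,0,0],[0,0,0,20,0,0,0],[0,0,0,15,0,0,0],[0,0,0,8,0,0,0],[0,0,0,4.5,0,0,0],[0.15,0,0,0,0,0,0],[0.25,0,0,0,0,0,0],[0.3,0,0,0,0,0,0],[0.35,0,0,0,0,0,0],[0.45,0,0,0,0,0,0],[0.45,0,0,0,0,0,0],[0.45,0,0,0,0,0,0]]' 20
python3 -m creep '[[0.45,0,0,-5,0,0,0],[0.45,0,0,-10,0,0,-3],[0.45,0,0,-15,0,0,-6],[0.45,0,0,-20,0,0,-6],[0.45,0,0,-20,0,0,-6],[0.45,0,0,-20,0,0,-6],[0.45,0,0,-20,0,0,-6],[0.45,0,0,-20,0,0,-6],[0.45,0,0,-20,0,0,-6],[0.45,0,0,-20,0,0,-6],[0.45,0,0,-15,0,0,-6],[0.45,0,0,-10,0,0,-6],[0.45,0,0,-5,0,0,-6],[0.45,0,0,0,0,0,-6],[0.45,0,0,0,0,0,-6],[0.45,0,0,0,0,0,-6],[0.45,0,0,0,0,0,-3.7],[0.45,0,0,0,0,0,0]]'
python3 - <<'E'
from h import *
to(.5448,.2038,.2,-.5)
mods(r.camera("scene"))
E
```

```text
time_s: 39.47
ee_pos: [0.6162, -0.174, 0.0094]
ee_rot: [1.0, -0.014, 0.001, 0.0]
wrist_force: [-0.1, 2.5, 6.2]
grip_width: 0.0592
time_s: 40.97
ee_pos: [0.6151, -0.1741, 0.2078]
ee_rot: [0.712, 0.703, -0.0, -0.0]
wrist_force: [0.5, -0.8, -2.0]
grip_width: 0.0592
t 40.97 shift tool mm [377.  -75.1   7.8] tool y at -0.74 turn about tool z -0.24 q6 -0.38 tilt 0.03
 top 362 [ 445.  -347.9  135.6   60.2   -2.1] 0.0225
 label 213 [ 449.2 -349.8   79.1   44.7   -1.9]
```

```bash
python3 -m creep '[[0.45,8,-1.6,0,0,0,-0.2],[0.45,14,-2.7,0,0,0,0],[0.45,22,-4.3,0,0,0,0],[0.45,22,-4.3,0,0,0,0],[0.45,22,-4.3,0,0,0,0],[0.45,22,-4.3,0,0,0,0],[0.45,22,-4.3,0,0,0,0],[0.45,22,-4.3,0,0,0,0],[0.45,22,-4.3,0,0,0,0],[0.45,22,-4.3,0,0,0,0],[0.45,22,-4.3,0,0,0,0],[0.45,22,-4.3,0,0,0,0],[0.45,22,-4.3,0,0,0,0],[0.45,22,-4.3,0,0,0,0],[0.45,22,-4.3,0,0,0,0],[0.45,22,-4.3,0,0,0,0],[0.45,22,-4.3,0,0,0,0],[0.45,16,-3,0,0,0,0],[0.45,9,-1.8,0,0,0,0],[0.45,0,0,0,0,0,0]]'
python3 -m creep '[[0.45,0,0,0,0,0,0],[0.45,0,0,0,0,0,0]]'
python3 - <<'E'
from h import *
to(.545,.2045,.1415,-.5)
E
```

```text
time_s: 42.68
ee_pos: [0.545, 0.2062, 0.208]
ee_rot: [0.71, 0.704, 0.0, -0.0]
wrist_force: [-0.1, -1.3, -2.4]
grip_width: 0.059
time_s: 42.85
ee_pos: [0.5461, 0.2032, 0.2079]
ee_rot: [0.711, 0.703, -0.0, 0.0]
wrist_force: [0.1, -0.5, -1.0]
grip_width: 0.0591
t 42.85 shift tool mm [ 1.3 -1.1 66.4] tool y at -0.7 turn about tool z -0.2 q6 0.24 tilt 0.02
```

```bash
python3 -m creep '[[0.45,1.3,-1.1,3,0,0,0],[0.45,0,0,12,0,0,0],[0.45,0,0,12,0,0,0],[0.45,0,0,12,0,0,0],[0.45,0,0,10,0,0,0],[0.45,0,0,8,0,0,0],[0.45,0,0,5,0,0,0],[0.45,0,0,3,0,0,0],[0.45,0,0,1.5,0,0,0],[0.45,0,0,0,0,0,0]]'; python3 -m creep '[[0.3,0,0,0,0,0,0],[0.2,0,0,0,0,0,0],[0.1,0,0,0,0,0,0],[0,0,0,0,0,0,0],[0,0,0,0,0,0,0],[0,0,0,-15,0,0,0],[0,0,0,-20,0,0,0],[0.5,0,0,-10,0,0,0],[1,0,0,0,0,0,0],[1,0,0,0,0,0,0],[1,0,0,0,0,0,0],[1,0,0,0,0,0,0],[1,0,0,0,0,0,0],[1,0,0,0,0,0,0],[1,0,0,0,0,0,0]]'
python3 - <<'E'
from h import *
to(.545,.2038,.158,-.5)
well(r.camera("scene"))
E
```

```text
time_s: 43.68
ee_pos: [0.5452, 0.205, 0.1415]
ee_rot: [0.711, 0.703, 0.0, 0.0]
wrist_force: [-0.5, -0.4, -1.4]
grip_width: 0.0595
time_s: 44.93
ee_pos: [0.545, 0.2051, 0.186]
ee_rot: [0.711, 0.703, -0.0, -0.0]
wrist_force: [-0.5, 0.3, -0.0]
grip_width: -0.0001
t 44.93 shift tool mm [-1.3  0.1 28. ] tool y at -0.66 turn about tool z -0.16 q6 0.24 tilt 0.04
 well pale 25 [0.5321 0.1796 0.1525] [5.357e+02 1.821e+02 2.760e+01 1.220e+01 4.000e-01]
 well pale 15 [0.5169 0.2768 0.155 ] [517.9 275.9  22.6   9.6  28.5]
 well pale 9 [0.5361 0.1929 0.1529] [536.8 193.1  14.6   6.3 -31.4]
 well pale 32 [0.5505 0.2482 0.1536] [548.  244.6  42.7  14.4   0.9]
 well pale 11 [0.5628 0.1782 0.1517] [560.5 179.1  10.    8.5  11.8]
 well pale 15 [0.5668 0.2783 0.1551] [565.3 278.5  29.4   2.8   4.6]
```

```bash
python3 -m creep '[[1,-1.3,0,12,0,0,0],[1,0,0,12,0,0,0],[1,0,0,6,0,0,0],[1,0,0,4,0,0,0],[1,0,0,4,0,0,0],[1,0,0,4,0,0,0],[1,0,0,4,0,0,0],[1,0,0,4,0,0,0],[1,0,0,4,0,0,0],[1,0,0,0,0,0,0]]' 20; python3 -m creep '[[1,0,0,3,0,0,0],[1,0,0,3,0,0,0],[1,0,0,3,0,0,0],[1,0,0,3,0,0,0],[1,0,0,2,0,0,0],[1,0,0,0,0,0,0]]'; python3 -m creep '[[1,0,0,2,0,0,0],[1,0,0,1,0,0,0],[1,0,0,0,0,0,0],[1,0,0,1.5,0,0,0],[1,0,0,1.5,0,0,0],[1,0,0,0,0,0,0]]';python3 -m creep '[[1,0,0,-3,0,0,0],[1,0,0,-10,0,0,0],[1,0,0,-20,0,0,0],[1,0,0,-25,0,0,0],[0,0,0,-25,0,0,0],[0,0,0,-25,0,0,0],[0,-25,-7,0,0,0,0],[0,-25,-7,0,0,0,0],[0,-25,-7,0,0,0,0],[0,-25,-7,0,0,0,0],[0,0,0,0,0,0,0]]'
python3 - <<'E'
from h import *
c=r.camera("scene");well(c);mods(c)
well(r.camera("wrist"))
to(.4398,-.3475,.22,-.5)
E
```

```text
time_s: 45.82
ee_pos: [0.5457, 0.2047, 0.1336]
ee_rot: [0.711, 0.703, 0.001, 0.0]
wrist_force: [-1.1, 2.3, 4.0]
grip_width: -0.0002
time_s: 46.32
ee_pos: [0.5457, 0.2047, 0.1202]
ee_rot: [0.711, 0.703, 0.002, 0.0]
wrist_force: [-2.0, 2.3, 8.7]
grip_width: 0.0001
time_s: 46.82
ee_pos: [0.5457, 0.2047, 0.1143]
ee_rot: [0.711, 0.703, 0.002, 0.0]
wrist_force: [-2.1, 2.0, 8.0]
grip_width: 0.0
time_s: 47.73
ee_pos: [0.515, 0.1008, 0.2212]
ee_rot: [0.712, 0.702, -0.001, 0.001]
wrist_force: [1.6, 0.1, -0.4]
grip_width: 0.0836
 well pale 17 [0.5185 0.277  0.1539] [521.7 273.8  22.7  11.5   4.5]
 well pale 391 [0.5477 0.2155 0.1189] [547.1 215.2  79.1  49.1  89.5]
 well pale 19 [0.5682 0.2772 0.1528] [564.  277.5  29.5   5.6   4.7]
 top 584 [ 441.2 -346.8  143.3   62.1   -2.1] 0.0222
 label 242 [ 449.6 -348.9   78.3   46.9   -2.4]
 well pale 6426 [0.5467 0.2185 0.1194] [546.9 215.3  78.2  46.7  89.6]
 well pale 72 [0.5165 0.217  0.1143] [516.5 215.8  52.4   0.   89.1]
 well pale 14 [0.5167 0.1796 0.1182] [516.7 179.6  10.4   0.   89.1]
 well pale 9 [0.5302 0.1726 0.1189] [530.6 173.4   3.7   1.6  75.6]
 well pale 31 [0.5769 0.1461 0.154 ] [577.9 148.3   9.3   4.5 -86. ]
 well pale 82 [0.5766 0.1336 0.154 ] [575.9 134.7  16.1   9.1  56.3]
 well pale 16 [0.558  0.1309 0.1535] [558.1 130.9   4.    1.6  -0.9]
t 47.83 shift tool mm [-452.1  -70.2    1. ] tool y at -0.77 turn about tool z -0.27 q6 0.07 tilt 0.06
```

```bash
python3 -m creep '[[0,-23.9,-3.7,0,0,0,0],[0,-23.9,-3.7,0,0,0,0],[0,-23.9,-3.7,0,0,0,0],[0,-23.9,-3.7,0,0,0,0],[0,-23.9,-3.7,0,0,0,0],[0,-23.9,-3.7,0,0,0,0],[0,-23.9,-3.7,0,0,0,0],[0,-23.9,-3.7,0,0,0,0],[0,-23.9,-3.7,0,0,0,0],[0,-23.9,-3.7,0,0,0,0],[0,-23.9,-3.7,0,0,0,0],[0,-23.9,-3.7,0,0,0,0],[0,-23.9,-3.7,0,0,0,0],[0,-23.9,-3.7,0,0,0,0],[0,-23.9,-3.7,0,0,0,0],[0,-23.9,-3.7,0,0,0,0],[0,-23.9,-3.7,0,0,0,0],[0,-23.9,-3.7,0,0,0,0],[0,-23.9,-3.7,0,0,0,0]]' 
python3 -m creep '[[0,0,0,5,0,0,6.53],[0,0,0,10,0,0,6.53],[0,0,0,10,0,0,6.53],[0,0,0,10,0,0,6.53],[0,0,0,10,0,0,6.53],[0,0,0,10,0,0,6.53],[0,0,0,10,0,0,6.53],[0,0,0,10,0,0,6.53],[0,0,0,10,0,0,6.53],[0,0,0,10,0,0,6.53],[0,0,0,10,0,0,6.53],[0,0,0,10,0,0,6.53],[0,0,0,10,0,0,6.53],[0,0,0,0,0,0,6.53],[0,0,0,0,0,0,0],[0,0,0,0,0,0,0]]'
python3 - <<'E'
from h import *
to(.4398,-.3487,.008,-92.2)
mods(r.camera("scene"))
E
```

```text
time_s: 49.42
ee_pos: [0.4412, -0.3497, 0.2206]
ee_rot: [0.711, 0.703, 0.0, 0.0]
wrist_force: [-0.2, -0.4, -0.2]
grip_width: 0.0853
time_s: 50.75
ee_pos: [0.4414, -0.3488, 0.0955]
ee_rot: [1.0, -0.016, 0.0, 0.0]
wrist_force: [-0.2, -0.3, 0.5]
grip_width: 0.0852
t 50.75 shift tool mm [-1.6 -0.  87.5] tool y at -91.83 turn about tool z 0.37 q6 0.8 tilt 0.03
 top 573 [ 441.  -346.8  142.8   62.2   -2. ] 0.0222
```

```bash
python3 -m creep '[[0,-1.6,0,15,0,0,0.4],[0,0,0,20,0,0,0],[0,0,0,20,0,0,0],[0,0,0,15,0,0,0],[0,0,0,12,0,0,0],[0,0,0,5.5,0,0,0],[0.15,0,0,0,0,0,0],[0.25,0,0,0,0,0,0],[0.3,0,0,0,0,0,0],[0.35,0,0,0,0,0,0],[0.45,0,0,0,0,0,0],[0.45,0,0,0,0,0,0],[0.45,0,0,0,0,0,0]]' 20
python3 -m creep '[[0.45,0,0,-5,0,0,0],[0.45,0,0,-10,0,0,-3],[0.45,0,0,-15,0,0,-6],[0.45,0,0,-20,0,0,-6],[0.45,0,0,-20,0,0,-6],[0.45,0,0,-20,0,0,-6],[0.45,0,0,-20,0,0,-6],[0.45,0,0,-20,0,0,-6],[0.45,0,0,-20,0,0,-6],[0.45,0,0,-20,0,0,-6],[0.45,0,0,-15,0,0,-6],[0.45,0,0,-10,0,0,-6],[0.45,0,0,-5,0,0,-6],[0.45,0,0,0,0,0,-6],[0.45,0,0,0,0,0,-6],[0.45,0,0,0,0,0,-6],[0.45,0,0,0,0,0,-4.7],[0.45,0,0,0,0,0,0]]'
python3 - <<'E'
from h import *
to(.545,.2041,.2,-.5)
mods(r.camera("scene"))
E
```

```text
time_s: 51.88
ee_pos: [0.4393, -0.3493, 0.009]
ee_rot: [1.0, -0.022, 0.001, 0.001]
wrist_force: [0.8, 2.7, 6.0]
grip_width: 0.0595
time_s: 53.38
ee_pos: [0.4385, -0.3489, 0.2078]
ee_rot: [0.711, 0.703, -0.0, -0.0]
wrist_force: [0.2, 0.6, -2.5]
grip_width: 0.0595
t 53.38 shift tool mm [554.1 100.5   7.9] tool y at -0.62 turn about tool z -0.12 q6 -0.8 tilt 0.03
```

```bash
python3 -m creep '[[0.45,8,1.5,0,0,0,-0.1],[0.45,14,2.5,0,0,0,0],[0.45,22,4,0,0,0,0],[0.45,22,4,0,0,0,0],[0.45,22,4,0,0,0,0],[0.45,22,4,0,0,0,0],[0.45,22,4,0,0,0,0],[0.45,22,4,0,0,0,0],[0.45,22,4,0,0,0,0],[0.45,22,4,0,0,0,0],[0.45,22,4,0,0,0,0],[0.45,22,4,0,0,0,0],[0.45,22,4,0,0,0,0],[0.45,22,4,0,0,0,0],[0.45,22,4,0,0,0,0],[0.45,22,4,0,0,0,0],[0.45,22,4,0,0,0,0],[0.45,22,4,0,0,0,0],[0.45,22,4,0,0,0,0],[0.45,22,4,0,0,0,0]]'
python3 -m creep '[[0.45,22,4,0,0,0,0],[0.45,22,4,0,0,0,0],[0.45,22,4,0,0,0,0],[0.45,22,4,0,0,0,0],[0.45,22,4,0,0,0,0],[0.45,16,3,0,0,0,0],[0.45,10,2,0,0,0,0],[0.45,0,0,0,0,0,0],[0.45,0,0,0,0,0,0],[0.45,0,0,0,0,0,0]]'
python3 - <<'E'
from h import *
to(.545,.2045,.1415,-.5)
E
```

```text
time_s: 55.1
ee_pos: [0.519, 0.0703, 0.208]
ee_rot: [0.712, 0.703, 0.0, -0.0]
wrist_force: [0.7, 0.3, -1.9]
grip_width: 0.0593
time_s: 55.93
ee_pos: [0.5459, 0.2032, 0.2078]
ee_rot: [0.711, 0.703, -0.0, -0.0]
wrist_force: [-0.3, -0.7, -2.6]
grip_width: 0.0593
t 55.93 shift tool mm [ 1.3 -0.9 66.3] tool y at -0.71 turn about tool z -0.21 q6 0.24 tilt 0.04
```

```bash
python3 -m creep '[[0.45,1,-0.9,3,0,0,0],[0.45,0,0,12,0,0,0],[0.45,0,0,12,0,0,0],[0.45,0,0,12,0,0,0],[0.45,0,0,10,0,0,0],[0.45,0,0,8,0,0,0],[0.45,0,0,5,0,0,0],[0.45,0,0,3,0,0,0],[0.45,0,0,1.5,0,0,0],[0.45,0,0,0,0,0,0]]'; python3 -m creep '[[0.3,0,0,0,0,0,0],[0.2,0,0,0,0,0,0],[0.1,0,0,0,0,0,0],[0,0,0,0,0,0,0],[0,0,0,0,0,0,0],[0,0,0,-15,0,0,0],[0,0,0,-20,0,0,0],[0.5,0,0,-10,0,0,0],[1,0,0,0,0,0,0],[1,0,0,0,0,0,0],[1,0,0,0,0,0,0],[1,0,0,0,0,0,0],[1,0,0,0,0,0,0],[1,0,0,0,0,0,0],[1,0,0,0,0,0,0]]'
python3 - <<'E'
from h import *
to(.545,.2038,.158,-.5)
well(r.camera("scene"))
E
```

```text
time_s: 56.77
ee_pos: [0.5456, 0.2047, 0.1414]
ee_rot: [0.711, 0.703, 0.0, 0.0]
wrist_force: [-0.1, -0.0, -1.4]
grip_width: 0.0593
time_s: 58.02
ee_pos: [0.5453, 0.2047, 0.1859]
ee_rot: [0.711, 0.703, -0.0, -0.0]
wrist_force: [-0.1, 0.6, -0.5]
grip_width: 0.0
t 58.02 shift tool mm [-0.9 -0.3 27.9] tool y at -0.68 turn about tool z -0.18 q6 0.24 tilt 0.04
 well pale 70 [0.5396 0.185  0.1528] [545.1 200.9  51.1  44.8  88.6]
 well pale 20 [0.513  0.2761 0.1542] [515.2 271.7  27.6  14.   47.8]
 well pale 56 [0.549  0.243  0.1537] [5.484e+02 2.381e+02 4.100e+01 2.720e+01 5.000e-01]
 well pale 14 [0.5604 0.1929 0.1523] [560.3 192.4  13.9   9.3  23. ]
 well pale 15 [0.5664 0.2782 0.1539] [564.6 277.3  29.4   5.6   4.6]
```

```bash
python3 -m creep '[[1,-0.9,0,12,0,0,0],[1,0,0,12,0,0,0],[1,0,0,6,0,0,0],[1,0,0,4,0,0,0],[1,0,0,4,0,0,0],[1,0,0,4,0,0,0],[1,0,0,4,0,0,0],[1,0,0,4,0,0,0],[1,0,0,4,0,0,0],[1,0,0,0,0,0,0]]' 20; python3 -m creep '[[1,0,0,3,0,0,0],[1,0,0,3,0,0,0],[1,0,0,3,0,0,0],[1,0,0,3,0,0,0],[1,0,0,2,0,0,0],[1,0,0,0,0,0,0]]'; python3 -m creep '[[1,0,0,2,0,0,0],[1,0,0,1,0,0,0],[1,0,0,0,0,0,0],[1,0,0,1.5,0,0,0],[1,0,0,1.5,0,0,0],[1,0,0,0,0,0,0]]';python3 -m creep '[[1,0,0,-3,0,0,0],[1,0,0,-10,0,0,0],[1,0,0,-20,0,0,0],[1,0,0,-25,0,0,0],[0,0,0,-25,0,0,0],[0,0,0,-25,0,0,0],[0,0,0,-25,0,0,0],[0,-25,0,0,0,0,0],[0,-25,0,0,0,0,0],[0,-25,0,0,0,0,0],[0,-25,0,0,0,0,0],[0,0,0,0,0,0,0]]'
python3 - <<'E'
from h import *
c=r.camera("scene");well(c);H=hsv(c);P=cloud(c);z=P[...,2]
m=max(blobs((H[...,0]>95)&(H[...,0]<130)&(H[...,1]>120)&(z>.16)&(z<.18),200),key=np.sum); print("cover",rect(c,m,.172))
c=r.camera("wrist");well(c); cv2.imwrite("pics/w7.png",c["color"])
H=hsv(c);P=cloud(c);z=P[...,2]
m=max(blobs((H[...,0]>45)&(H[...,0]<85)&(H[...,1]>100)&(z>.09)&(P[...,0]<.48),100),key=np.sum);print("btn",np.median(z[m]),rect(c,m,np.median(z[m])))
to(.4327,.3655,.25,-109)
E
```

```text
time_s: 58.9
ee_pos: [0.546, 0.2045, 0.1338]
ee_rot: [0.711, 0.703, 0.001, 0.0]
wrist_force: [-1.4, 1.7, 6.5]
grip_width: -0.0002
time_s: 59.4
ee_pos: [0.546, 0.2045, 0.1205]
ee_rot: [0.711, 0.703, 0.001, 0.0]
wrist_force: [-2.5, 0.5, 9.6]
grip_width: 0.0002
time_s: 59.9
ee_pos: [0.546, 0.2046, 0.1145]
ee_rot: [0.711, 0.703, 0.001, 0.0]
wrist_force: [-3.8, 1.0, 10.7]
grip_width: 0.0003
time_s: 60.9
ee_pos: [0.5444, 0.1001, 0.2462]
ee_rot: [0.712, 0.702, -0.0, 0.001]
wrist_force: [-0.1, -0.4, 0.3]
grip_width: 0.0856
 well pale 23 [0.514  0.2764 0.1547] [516.6 271.1  31.7  16.3  47.9]
 well pale 392 [0.5468 0.2146 0.1187] [547.  214.5  79.7  49.1  89.5]
 well pale 20 [0.5679 0.2776 0.1539] [564.7 277.3  29.4   5.6   4.7]
cover [457.9 356.7 212.1  90.2 -19.8]
 well pale 5235 [0.5468 0.2176 0.1194] [547.  214.8  78.1  47.5  89.4]
 well pale 13 [0.517  0.2355 0.1178] [517.  235.1   9.3   0.   87. ]
 well pale 16 [0.5169 0.2166 0.1178] [516.9 216.5  12.1   0.   87. ]
 well pale 16 [0.5168 0.1959 0.1182] [516.8 195.8  12.7   0.   87.1]
 well pale 16 [0.5166 0.1733 0.118 ] [516.5 173.2  13.4   0.   87.2]
 well pale 115 [0.5777 0.142  0.1544] [578.2 141.6  22.8   4.2 -88.6]
 well pale 91 [0.5158 0.1315 0.1539] [519.7 134.8  19.6   9.5  -0.9]
btn 0.10767095541171129 [422.3 137.5  33.9  31.2  -0.9]
t 61.0 shift tool mm [ 260.7 -115.4   -3.9] tool y at -0.8 turn about tool z -71.8 q6 0.06 tilt 0.05
```

View pics/w7.png

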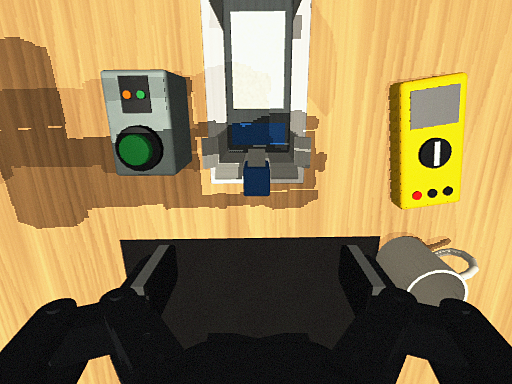

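The fourth module is under the catches at (258,70) and the mat is empty. Next I'll shut the cover.

```bash
python3 -m creep '[[0,20.3,-8.85,0,0,0,0],[0,20.3,-8.85,0,0,0,0],[0,20.3,-8.85,0,0,0,0],[0,20.3,-8.85,0,0,0,0],[0,20.3,-8.85,0,0,0,0],[0,20.3,-8.85,0,0,0,0],[0,20.3,-8.85,0,0,0,0],[0,20.3,-8.85,0,0,0,0],[0,20.3,-8.85,0,0,0,0],[0,20.3,-8.85,0,0,0,0],[0,20.3,-8.85,0,0,0,0],[0,20.3,-8.85,0,0,0,0],[0,20.3,-8.85,0,0,0,0]]'
python3 -m creep '[[0,0,0,0,0,0,6.79],[0,0,0,0,0,0,6.79],[0,0,0,0,0,0,6.79],[0,0,0,0,0,0,6.79],[0,0,0,0,0,0,6.79],[0,0,0,0,0,0,6.79],[0,0,0,0,0,0,6.79],[0,0,0,0,0,0,6.79],[0,0,0,0,0,0,6.79],[0,0,0,0,0,0,6.79],[0,0,0,0,0,0,6.79],[0,0,0,0,0,0,6.79],[0,0,0,0,0,0,6.79],[0,0,0,0,0,0,6.79],[0,0,0,0,0,0,6.79],[0,0,0,0,0,0,6.79],[0,0,0,0,0,0,0],[0,0,0,0,0,0,0]]'
python3 - <<'E'
from h import *
to(.4332,.366,.181,-109.5)
E
```

```text
time_s: 62.08
ee_pos: [0.4311, 0.3713, 0.2457]
ee_rot: [0.711, 0.703, 0.0, -0.0]
wrist_force: [0.6, -0.2, -0.3]
grip_width: 0.0853
time_s: 63.58
ee_pos: [0.4319, 0.37, 0.2455]
ee_rot: [0.986, -0.166, -0.0, -0.0]
wrist_force: [-0.4, -0.3, 0.1]
grip_width: 0.0851
t 63.58 shift tool mm [ 2.6  3.3 64.5] tool y at -109.05 turn about tool z 0.45 q6 2.48 tilt 0.02
```

```bash
python3 -m creep '[[0,2.6,3.3,10,0,0,0.4],[0,0,0,15,0,0,0],[0,0,0,15,0,0,0],[0,0,0,15,0,0,0],[0,0,0,9.5,0,0,0],[0.3,0,0,0,0,0,0],[0.6,0,0,0,0,0,0],[0.6,0,0,0,0,0,0],[0.6,0,0,0,0,0,0],[0.6,0,0,0,0,0,0]]' 20; python3 -m creep '[[0.6,0,5,0,0,0,0],[0.6,0.3,7.3,0,0,0,-3.5],[0.6,0.3,7.3,0,0,0,-3.5],[0.6,0.3,7.3,0,0,0,-3.5],[0.6,0.3,7.3,0,0,0,-3.5],[0.6,0.3,7.3,0,0,0,-3.5],[0.6,0.3,7.3,0,0,0,-3.5],[0.6,0.3,7.3,0,0,0,-3.5],[0.6,0.3,7.3,0,0,0,-3.5],[0.6,0.3,7.3,0,0,0,-3.5],[0.6,0.3,7.3,0,0,0,-3.5],[0.6,0.3,7.3,0,0,0,-3.5],[0.6,0.3,7.3,0,0,0,-3.5],[0.6,0.3,7.3,0,0,0,-3.5],[0.6,0.3,7.3,0,0,0,-3.5],[0.6,0.3,7.3,0,0,0,-3.5]]'
python3 - <<'E'
from h import *
s=r.read_state();a=s["ee_pos"][:2]-[.5458,.3259]; print(np.hypot(*a),np.degrees(np.arctan2(*a[::-1]))%360);to(.5,.3,.18,-3)
E
```

```text
time_s: 64.42
ee_pos: [0.4341, 0.3654, 0.1818]
ee_rot: [0.985, -0.171, 0.001, -0.001]
wrist_force: [0.4, 0.0, 0.2]
grip_width: 0.0342
time_s: 65.75
ee_pos: [0.4453, 0.2552, 0.1814]
ee_rot: [0.959, 0.284, 0.001, -0.0]
wrist_force: [0.2, 0.5, -0.1]
grip_width: 0.0342
0.12287260399240758 215.14956017732632
t 65.75 shift tool mm [70.3 -7.9  1.5] tool y at -57.05 turn about tool z -54.05 q6 1.37 tilt 0.07
```

```bash
python3 -m creep '[[0.6,0.6,7.3,0,0,0,-3.6],[0.6,0.6,7.3,0,0,0,-3.6],[0.6,0.6,7.3,0,0,0,-3.6],[0.6,0.6,7.3,0,0,0,-3.6],[0.6,0.3,7.3,0,0,0,-3.6],[0.6,0.3,7.3,0,0,0,-3.6],[0.6,0.3,7.3,0,0,0,-3.6],[0.6,0.3,7.3,0,0,0,-3.6],[0.6,0.3,7.3,0,0,0,-3.6],[0.6,0.3,7.3,0,0,0,-3.6],[0.6,0.3,7.3,0,0,0,-3.6],[0.6,0.3,7.3,0,0,0,-3.6],[0.6,0.3,7.3,0,0,0,-3.6],[0.6,0.3,7.3,0,0,0,-3.6],[0.6,0.3,5,0,0,0,-3.6],[0.6,0,0,0,0,0,0]]'; python3 -m creep '[[0.6,0,3,0,0,0,0],[0.6,0,0,0,0,0,0]]'; python3 -m creep '[[0.6,0,3,0,0,0,0],[0.6,0,0,0,0,0,0]]';  python3 - <<'E'
from h import *
s=r.read_state();a=s["ee_pos"][:2]-[.5458,.3259]; print(np.hypot(*a),np.degrees(np.arctan2(*a[::-1]))%360);to(.5448,.2064,.18,-.5)
E
```

```text
time_s: 67.08
ee_pos: [0.5362, 0.2038, 0.1811]
ee_rot: [0.726, 0.688, 0.0, 0.0]
wrist_force: [-0.2, -0.3, -0.3]
grip_width: 0.0339
time_s: 67.25
ee_pos: [0.5386, 0.2038, 0.181]
ee_rot: [0.727, 0.686, 0.0, 0.0]
wrist_force: [-0.1, -0.6, 0.4]
grip_width: 0.034
time_s: 67.42
ee_pos: [0.5417, 0.2038, 0.181]
ee_rot: [0.727, 0.687, 0.0, 0.0]
wrist_force: [0.0, 0.1, -0.2]
grip_width: 0.0343
0.12221384568979453 268.0990918198858
t 67.42 shift tool mm [2.8 2.9 1. ] tool y at -3.26 turn about tool z -2.76 q6 0.28 tilt 0.01
```

```bash
python3 -m creep '[[0.6,0,3,0,0,0,0],[0.6,0,3,0,0,0,0],[0.6,0,0,0,0,0,0]]'; python3 -m creep '[[0.6,0,2,0,0,0,0],[0.6,0,2,0,0,0,0],[0.6,0,0,0,0,0,0]]'; python3 -m creep '[[0.6,0,2,0,0,0,0],[0.6,0,0,0,0,0,0]]'
```

```text
time_s: 67.67
ee_pos: [0.5483, 0.2035, 0.1809]
ee_rot: [0.727, 0.687, 0.0, 0.0]
wrist_force: [0.8, 0.2, -0.7]
grip_width: 0.0344
time_s: 67.92
ee_pos: [0.5503, 0.2033, 0.1808]
ee_rot: [0.727, 0.687, -0.001, -0.001]
wrist_force: [-6.3, -0.5, 2.8]
grip_width: 0.0341
time_s: 68.08
ee_pos: [0.5504, 0.2033, 0.1807]
ee_rot: [0.727, 0.687, -0.003, -0.003]
wrist_force: [-12.9, -0.4, 7.1]
grip_width: 0.034
```

```bash
python3 -m creep '[[0.6,0,-5,0,0,0,0],[0.6,0,-4,0,0,0,0],[0.5,0,0,0,0,0,0],[0.5,0,0,-15,0,0,0],[0.5,0,0,-20,0,0,0],[0.5,0,0,-25,0,0,0],[1,-15,-20,0,0,0,0],[1,-15,-20,0,0,0,0],[1,-15,-20,0,0,0,0],[1,-15,-20,0,0,0,0],[1,0,-20,0,0,0,0],[1,0,0,0,0,0,0],[1,0,0,0,0,0,0]]'
python3 - <<'E'
from h import *
c=r.camera("scene");H=hsv(c);P=cloud(c);z=P[...,2]
m=max(blobs((H[...,0]>95)&(H[...,0]<130)&(H[...,1]>120)&(z>.16)&(z<.18),200),key=np.sum); print("cover",rect(c,m,.172))
c=r.camera("wrist");H=hsv(c);P=cloud(c);z=P[...,2]
m=max(blobs((H[...,0]>95)&(H[...,0]<130)&(H[...,1]>100)&(z>.165)&(z<.18),500),key=np.sum); print("cover w",rect(c,m,.172))
to(.4215,.1377,.125)
E
```

```text
time_s: 69.17
ee_pos: [0.4416, 0.1494, 0.2416]
ee_rot: [0.727, 0.687, 0.001, 0.001]
wrist_force: [1.0, 0.3, -0.1]
grip_width: 0.0002
cover [545.  229.8 212.7  93.5  89.6]
cover w [544.4 206.1 164.9  92.6  89.5]
t 69.27 shift tool mm [-13.1 -20.5 116.2] tool y at -3.21 turn about tool z 0 q6 0.22 tilt 0.1
```

```bash
python3 -m creep '[[1,-12,-12,0,0,0,0],[1,-1,-12,0,0,0,0],[1,0,0,30,0,0,0],[1,0,0,30,0,0,0],[1,0,0,25,0,0,0],[1,0,0,20,0,0,0],[1,0,0,15,0,0,0],[1,0,0,8,0,0,0],[1,0,0,0,0,0,0]]'; python3 -m creep '[[1,0,0,3,0,0,0],[1,0,0,3,0,0,0],[1,0,0,0,0,0,0]]'
```

```text
time_s: 70.02
ee_pos: [0.4165, 0.1377, 0.1113]
ee_rot: [0.727, 0.687, -0.001, -0.001]
wrist_force: [-0.6, 1.0, -0.9]
grip_width: 0.0003
time_s: 70.27
ee_pos: [0.4173, 0.1379, 0.1072]
ee_rot: [0.727, 0.687, 0.001, 0.0]
wrist_force: [-0.4, -0.2, 0.6]
grip_width: -0.0
```

```bash
python3 -m creep '[[1,0,0,2,0,0,0],[1,0,0,2,0,0,0],[1,0,0,0,0,0,0]]'; python3 -m creep '[[1,0,0,2,0,0,0],[1,0,0,1,0,0,0],[1,0,0,0,0,0,0]]'; python3 -m creep '[[1,0,0,2,0,0,0],[1,0,0,1,0,0,0],[1,0,0,0,0,0,0]]'
```

```text
time_s: 70.52
ee_pos: [0.4173, 0.1379, 0.1033]
ee_rot: [0.727, 0.687, 0.001, 0.0]
wrist_force: [0.2, -0.1, 2.7]
grip_width: 0.0002
time_s: 70.77
ee_pos: [0.4174, 0.1379, 0.1009]
ee_rot: [0.727, 0.687, 0.001, 0.001]
wrist_force: [-1.7, -1.5, 11.5]
grip_width: -0.0001
time_s: 71.02
ee_pos: [0.4176, 0.1379, 0.1004]
ee_rot: [0.727, 0.687, 0.002, 0.001]
wrist_force: [-9.7, -1.8, 41.7]
grip_width: 0.0003
```

```bash
python3 -m creep '[[1,0,0,-4,0,0,0],[1,0,0,-10,0,0,0],[1,0,0,-20,0,0,0],[1,0,0,-30,0,0,0],[1,0,0,-30,0,0,0],[1,0,0,-30,0,0,0],[1,-20,-15,0,0,0,0],[1,-20,-15,0,0,0,0],[1,-20,0,0,0,0,0],[1,-20,0,0,0,0,0],[1,-20,0,0,0,0,0],[1,0,0,0,0,0,0],[1,0,0,0,0,0,0]]'
python3 - <<'E'
from h import *
for n in("scene","side"):
    c=r.camera(n);H=hsv(c);P=cloud(c);z=P[...,2];cv2.imwrite(f"pics/{n}_end.png",c["color"])
    m=max(blobs((H[...,0]>95)&(H[...,0]<130)&(H[...,1]>120)&(z>.16)&(z<.18),200),key=np.sum); print("cover",rect(c,m,.172))
    for m in blobs((H[...,0]>45)&(H[...,0]<85)&(H[...,1]>100)&(z>.09),20): print("green",np.median(z[m]))
a=cv2.imread("pics/scene_end.png")[90:290,60:430]; b=cv2.imread("pics/side_end.png")[90:270,120:340]
cv2.imwrite("pics/end.png",cv2.hconcat([cv2.resize(a,(462,250)),cv2.resize(b,(306,250))]))
E
```

```text
time_s: 72.1
ee_pos: [0.3808, 0.0391, 0.2207]
ee_rot: [0.727, 0.686, -0.0, -0.0]
wrist_force: [-1.2, 0.1, -0.4]
grip_width: 0.0001
cover [545.  229.8 212.7  93.5  89.6]
green 0.10629728988896575
cover [546.4 230.5 209.   85.5  88.4]
green 0.10917869134421893
```

View pics/end.png

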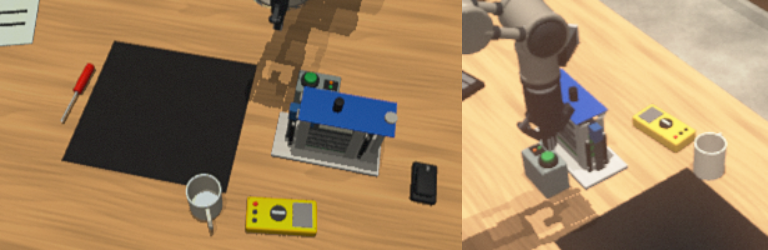

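The final views show the cover shut at (345,110), the button back up at (311,80), the mat empty and the other items where they were. I'm handing it in.

```bash
python3 -c "
from rig import r
print(r.sign_off())"
```

```text
the job is handed in; nothing more can be done
None
```

The job is done and handed in at about 72 s of the 210 s allowed; no verdict came back.

- **Cover:** I swung it to its stop, about 1.90 rad by camera. After loading I swung it shut to its stop, where it lines up with the feeder to within about 0.1° in the scene view. It had started about 0.04 rad open.
- **Modules:** All four on the desk are in the magazine. One was knocked about 5 cm aside during the run and I re-measured it before picking it up. After each press the top of the pile sat level at about 0.119 m by camera (mouth at 0.118 m), so both catches are holding.
- **Forces on modules:** The wrist read at most about 11 N at the pauses while pressing. The grip was set to 20 N, the lowest it allows.
- **Start button:** I pressed it only after the cover was shut. It travelled its full 6 mm or so and came back up.
- **Last checks:** The mat is empty, and the mug, multimeter, mouse and screwdriver look untouched. The robot was clear of everything.

**Weaker points:**
- The last step of the button press peaked at about 42 N at the fingertips, well over the 5 N the button needs. That is just above the 40 N limit stated for the arm and gripper body.
- The side camera read the shut cover as 1.2° off the scene view, where the far edge is foreshortened. I relied on the scene and wrist views, which agree.

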